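Span-calibrate the packing scale

TASK

Calibrate the packing scale: with its pan empty, take the thin calibration pin from the tool stand, feel gently with its tip along the black floor of the slot in the scale's console until it drops into the hidden hole, and press the switch at the bottom of the hole fully down for a moment. Then put the pin back upright in its hole in the tool stand and set the largest steel test weight softly in the middle of the pan. Leave everything else on the bench where it is.

Things in the scene. Friction and masses are not known exactly. Their poses are not given: they have to be found in the camera images.
- scale: Fixed grey packing scale, 285 (its x) x 210 (its y) x 62 mm high. Origin: centre of its footprint at bench level. Its -x side is the flat console (85 mm deep, top 50 mm above the bench) with a display, four flat keys and the calibration slot; its +x side carries the square steel pan. Turned up to 0.3 rad either way.
- cal_slot (a point): Centre of the level black floor of the calibration slot, a straight-sided recess in the console, 44 mm long (scale's y), 14 mm wide (scale's x), 3 mm deep; floor 47 mm above the bench. The floor has one round hole, 9 mm wide, 1 mm chamfer, black on black, on the slot's long centre line at most 14 mm either way from this point; its place varies and is not given. Axes as the scale's.
- cal_switch (a joint): Travel of the black recessed calibration switch, whose top fills the bottom of the hole 8 mm below the slot floor: 0 released, 0.004 m fully down (top then 12 mm below the slot floor). Spring: 1 N to start, 3 N fully down; it comes back up when let go.
- pan_mid (a point): Middle of the top face of the scale's steel pan, 185 x 196 mm, level, 62 mm above the bench. Axes as the scale's.
- stand: Fixed brown wooden tool stand, 170 (its x) x 46 (its y) x 65 mm high; origin at the centre of its underside. Three vertical holes, 10 mm square, 60 mm deep, in a row along its x at -55, 0 and +55 mm, hold the pin and two screwdrivers, upright, handles resting on the top face. Which tool is in which hole varies. Yaw up to 0.35 rad either way.
- pin: The calibration pin's tip (origin) with z up the pin, which stands upright in the stand at the start: a plain steel shaft, 4 mm in diameter with a rounded end, 55 mm long below a straight bare-metal handle. When seated in the stand its tip is 10 mm above the bench. 50 g.
- pin_handle (a point): Middle of the calibration pin's straight cylindrical handle, 16 mm in diameter and 80 mm long, bare metal with dark rings; 95 mm above the tip, 105 mm above the bench while it is in the stand. Grip it here.
- weight_l: The largest steel test weight, 0.5 kg; origin at the centre of its underside, z up.
- weight_l_mid (a point): Middle of the largest test weight's plain cylindrical body (38 mm in diameter, 50 mm high, with a knob 24 mm in diameter on top, 71 mm high in all), 25 mm above its underside. The three weights stand apart on the bench; which stands where varies.
- weight_m: Middle-sized steel test weight, 28 mm in diameter, 59 mm high with its knob; origin at its underside. Leave it.
- weight_s: Smallest steel test weight, 22 mm in diameter, 51 mm high with its knob; origin at its underside. Leave it.
- driver_a: Screwdriver upright in the stand, bulged black handle 28 mm in diameter whose top is 132 mm above the bench; origin at its tip. Leave it.
- driver_b: Screwdriver upright in the stand, bulged black handle 24 mm in diameter whose top is 132 mm above the bench; origin at its tip. Leave it.
- bowl: White tasting bowl, 100 mm wide, 55 mm high. Leave it.
- label_roll: Roll of paper labels, 84 mm wide, 50 mm high. Leave it.
- scoop: Steel measuring scoop, cup 52 mm wide and 35 mm high with a straight handle 130 mm long from the cup's centre. Leave it.
Not all that is in view belongs to the job. Leave any blue or yellow look-alike of the weight_l alone.

How it is judged (in metres and radians):
On the way, in this order (a step that is already met when the one before it is completed fails the run):
1. the recessed switch is pressed fully down with the pin while the pan is still empty (value of joint cal_switch above 0.003 m and contact force between pin and scale above 0.5 N), for 0.2 s.
2. the largest weight stands in the middle of the pan, let go (horizontal distance between weight_l_mid and pan_mid below 0.03 m and z of weight_l_mid in the frame of scale between 0.082 and 0.092 m and angle between weight_l_mid's own z axis and vertical below 0.1 rad and linear speed of weight_l below 0.01 m/s and contact force between the fingers and weight_l below 0.1 N), for 0.3 s.
At the end, for the whole second after the job is handed in: The switch has come back up (under 1 mm); the largest weight stands upright and still in the middle of the pan, its axis within 30 mm of the pan's centre, let go; the pin stands upright (within 0.12 rad) and still, fully down in a hole of the tool stand (tip 3 to 16 mm above the bench) (all of step 2 and value of joint cal_switch below 0.001 m and horizontal distance between pin and stand below 0.07 m and y of pin in the frame of stand between -0.012 and 0.012 m and z of pin in the frame of stand between 0.003 and 0.016 m and angle between pin's own z axis and vertical below 0.12 rad and linear speed of pin below 0.01 m/s); the robot touches nothing.
It fails at once if a screwdriver or another test weight is moved more than 25 mm (distance of any of driver_a, driver_b, weight_m, weight_s from where it was at the start of the episode above 0.025 m).
It fails at once if another thing on the bench is moved more than 25 mm (distance of any of bowl, label_roll, scoop from where it was at the start of the episode above 0.025 m).
It fails at once if the pin is forced against the scale with more than 45 N (contact force between pin and scale above 45 N).
It fails at once if the largest weight is banged down on the scale with more than 150 N (contact force between weight_l and scale above 150 N).
It fails at once if the largest weight is dropped: let go with its underside more than 13 mm above the pan (contact force between the fingers and weight_l below 0.05 N and height (world z) of weight_l_mid above 0.1 m).
It also fails if it takes over 72 s, if anything falls off the work surface, if the arm or the gripper's body presses on something with over 40 N, if the wrist force passes 120 N, or if a joint passes its speed limit or range.

ROBOT

A 6-joint arm with a two-finger parallel gripper is mounted at the origin on the work surface. World frame = base frame: x ahead of the robot, y to its left, z up, the work surface at z = 0. Lengths are in mm, angles in rad, forces in N, time in s.
With the tool pointing down it reaches from about 400 to 925 mm from the base axis. Payload 12.5 kg.
Tool frame: the origin (TCP) lies on the mounting face of the last link; the fingertips stand 190 mm ahead of it and the grasp point (between the pads) lies 171 mm ahead of it (env.grasp_offset is the distance from the TCP to the grasp point, in mm); z points along the fingers, y is the direction in which the jaws open and shut (so a half turn about z gives the same grasp; the last joint's range is limited). The gripper opens to 95 mm and grips with 3 to 60 N. Pads are 20 mm wide; open, the fingers measure 119 mm over their backs; the gripper's body (75 mm by 180 mm) begins 59 mm behind the grasp point.
Start: joints at [-1.381, 0.491, 1.559, -0, 1.092, -0.106], TCP at [182.21, -597.85, 404.761] pointing down, gripper open.
Joint ranges: [-3.1, 3.1], [-0.84, 2.19], [0.05, 2.79], [-1.13, 4.28], [0.06, 2.93], [-2.69, 2.69]. Speed limits (rad/s): [2.22, 2.22, 2.79, 3.14, 3.14, 3.14].

INTERFACE

Orientations are given as [roll, pitch, yaw] about the fixed x, y, z axes, in that order (R = Rz(yaw) Ry(pitch) Rx(roll)).
In Python, from cell import env, viewer gives the robot as it stands.
- The arm moves only by the tool play_rows, never from a script. Its argument "increments" is a list of rows, each an object of numbers: "dx", "dy", "dz": the shift along the tool's x, y, z in mm; "rx", "ry", "rz": the turn, a rotation vector about the tool's x, y, z in units of 6 degrees (1.0 is 6 degrees). A call has 1 to 8 rows; each row is the pose to reach, as a shift and turn from the pose measured when the call began, along the tool's axes at that moment; what a row does not reach only later rows make up. A row lasts 1/12 s, in which the tool goes at most 41.7 mm and 7.16 degrees, less where a joint would pass 70% of its speed; a pose out of reach is approached as far as the arm can. A call with a gripper value outside its range is refused whole. "fingers" is the opening, from 0 (shut) to 1 (fully open), set as the call begins (left out, the last holds). The fingers move at their own pace and stop on an object; the grip force is fixed at half the most. Time passes only in rows, so rows that repeat a pose let the fingers close. It gives the time, the measured TCP pose, the force and the opening at its end, in the units of the state.
- env.state(): the state, without advancing time (a new reading comes with each control period).
- viewer.read_camera(name): name is "scene" or "top"; returns a dict with "image" (384x512x3 uint8, red, green, blue), "fx", "fy", "cx", "cy" (pixels), "rvec" (rotation vector, rad) and "tvec" (3), from world to camera coordinates, as OpenCV has them. Camera axes: x right, y down, z forward; pixel columns grow to the right and rows downward; lengths in mm; the calibration is good to about 2 mm. A picture is of the moment at which its call begins. There is no depth.
- env.job_done(): hands the job in, once; it reports no verdict.
The state is a dict: "t": time; "joints": joint angles; "qvel": joint speeds; "tau": joint torques, N m; "eef_pos": TCP position; "tcp_rot": TCP orientation; "ft_force": force on the tool from outside, world axes, zero at the start; "moment": the same for the moment, N m; "opening": opening from 0.0 (shut) to 1.0 (fully open).
Only numpy, scipy, OpenCV 4.12 (cv2) and the standard library are available. Lean on these libraries where they do the work, as an engineer would, in place of code of your own. Each camera call takes 0.05 s, during which the arm holds its last target.

## Working session

There is one attempt and no reset: what is moved stays moved. The work goes in short steps, Python scripts to look and compute and a tool call to move; the robot and the scene stay as the last step left them, time stands still between calls to the robot, and variables do not carry over. Pictures are saved under pics/ and viewed, and the job is handed in when it is done.

Besides the shell and the picture viewer there is one more tool, called after "Call:" as name(argument=value, ...) on one line, values as JSON. play_rows: Moves the arm, as the interface text tells. Its arguments: {"type":"object","properties":{"increments":{"type":"array","items":{"type":"object","properties":{"dx":{"type":"number"},"dy":{"type":"number"},"dz":{"type":"number"},"rx":{"type":"number"},"ry":{"type":"number"},"rz":{"type":"number"}}}},"fingers":{"type":"number"}},"required":["increments"]}

```bash
ls; mkdir -p pics; python3 - <<'E'
from cell import env, viewer
import cv2
for n in ("scene","top"):
    r=viewer.read_camera(n); print(n,r["fx"],r["fy"],r["cx"],r["cy"],r["rvec"],r["tvec"])
    cv2.imwrite(f"pics/{n}0.png",r["image"][:,:,::-1])
print(env.state())
E
```

```text
pics
scene 394.8148078754249 394.8148078754249 257.34269413018217 195.7827649866994 [ 1.97903679  1.09252354 -0.53701057] [-232.01523949 -172.71714407 1394.81780236]
top 374.5438186501849 374.5438186501849 259.2317635010821 187.34285851254094 [ 2.12696284 -2.18063395  0.1082645 ] [ -25.63182692  489.12919429 1173.1611301 ]
{'t': 0.1, 'joints': array([-1.38058791e+00,  4.91475123e-01,  1.55941621e+00,  6.10242243e-06,
        1.09169963e+00, -1.05631846e-01]), 'qvel': array([-5.84157839e-05, -2.94501383e-03, -2.81514587e-03, -1.19854700e-03,
        2.15097509e-04, -3.81861490e-04]), 'tau': array([ 4.88403064e-03, -6.13623476e+01, -2.58605325e+01,  6.94628572e-02,
        4.70500742e-02, -3.74121350e-05]), 'eef_pos': array([ 182.21031412, -597.80788083,  404.22555789]), 'tcp_rot': array([-3.14060048e+00, -1.10639842e-04,  2.95837387e-01]), 'ft_force': array([-0.74164839, -0.487385  ,  0.04630316]), 'moment': array([-0.02335934, -0.03176368, -0.01934472]), 'opening': 1.0000324515652763}
```

View pics/scene0.png

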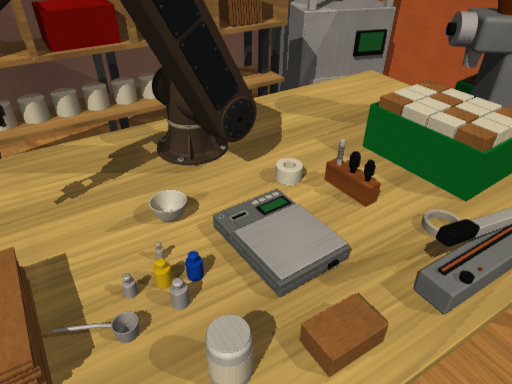

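View pics/top0.png

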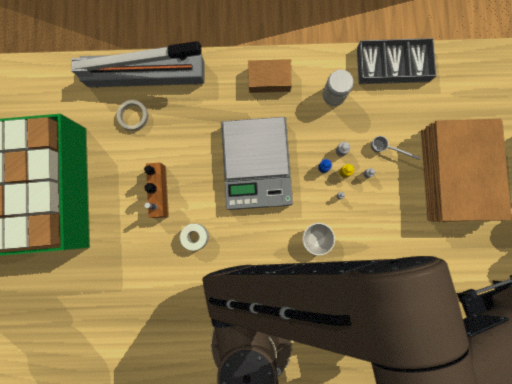

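In the scene view the pin is the bare-metal handle at (341,150), next to the black drivers at (355,160) and (369,170). The scale is centred near (280,240) and the slot is near (240,215). Look-alikes for weight_l are blue (195,266) and yellow (162,273), plus the steel ones at (180,293), (129,286) and (158,251). The largest steel one is at scene (180,293) and top (343,148). I'll check with crops.

```bash
python3 - <<'E'
import cv2,numpy as np
s=cv2.imread("pics/scene0.png");t=cv2.imread("pics/top0.png")
def c(im,x,y,w,h,k): return cv2.resize(im[y:y+h,x:x+w],None,fx=k,fy=k,interpolation=cv2.INTER_CUBIC)
cv2.imwrite("pics/c1.png",np.hstack([c(t,215,110,80,105,5),c(t,310,130,80,105,5)]))
cv2.imwrite("pics/c2.png",np.hstack([c(s,315,130,75,80,5),c(s,110,235,80,80,5)]))
cv2.imwrite("pics/c3.png",np.hstack([c(t,130,150,50,80,6),c(s,210,185,80,80,6)]))
E
```

```text
(no output)
```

View pics/c1.png

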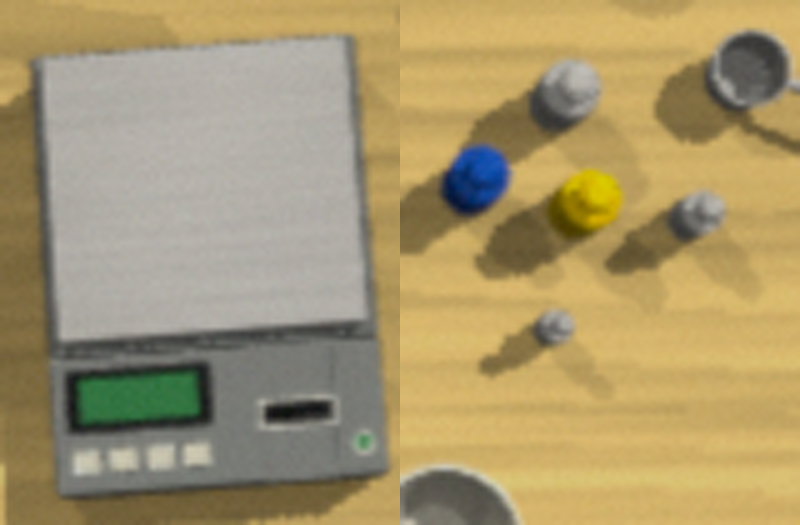

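View pics/c2.png

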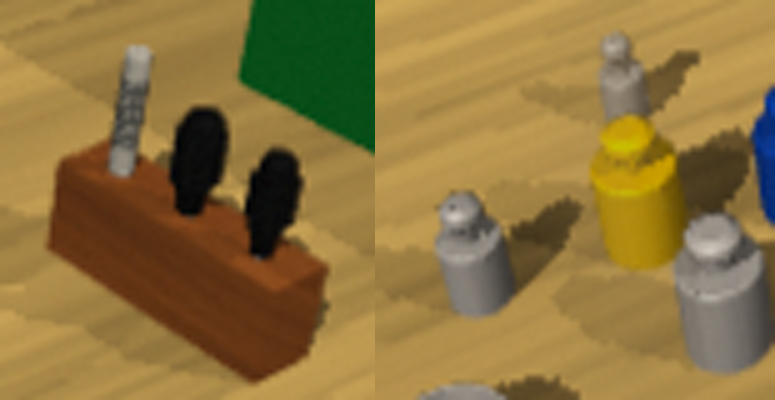

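View pics/c3.png

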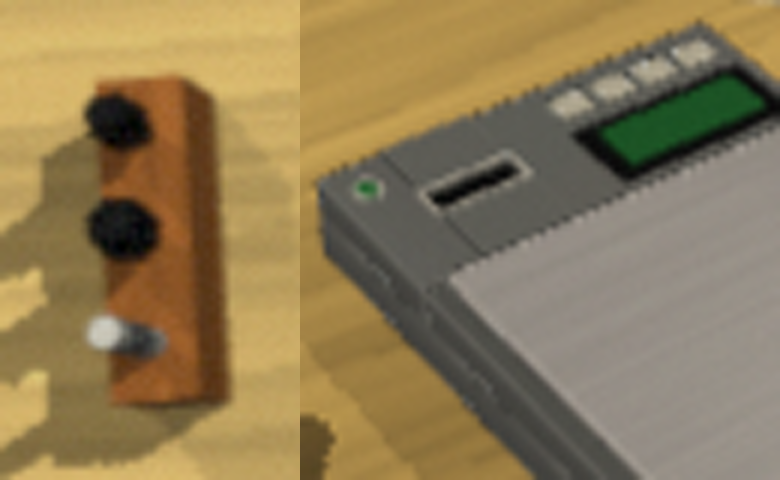

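```bash
cat > h.py <<'E'
import cv2,numpy as np
from cell import env,viewer
def cam(n):
    r=viewer.read_camera(n); K=np.array([[r["fx"],0,r["cx"]],[0,r["fy"],r["cy"]],[0,0,1]])
    return r["image"],K,cv2.Rodrigues(np.array(r["rvec"]))[0],np.array(r["tvec"]).reshape(3)
def ray(c,u,v):
    _,K,R,t=c; d=R.T@np.linalg.inv(K)@np.array([u,v,1.]); return -R.T@t,d/np.linalg.norm(d)
def onz(c,u,v,z):
    o,d=ray(c,u,v); return o+d*(z-o[2])/d[2]
def proj(c,p):
    _,K,R,t=c; q=K@(R@np.asarray(p,float)+t); return q[:2]/q[2]
def tri(c1,p1,c2,p2):
    o1,d1=ray(c1,*p1);o2,d2=ray(c2,*p2)
    A=np.stack([d1,-d2],1); s=np.linalg.lstsq(A,o2-o1,rcond=None)[0]
    a,b=o1+s[0]*d1,o2+s[1]*d2; return (a+b)/2,np.linalg.norm(a-b)
E
python3 - <<'E'
from h import *
S=cam("scene");T=cam("top")
def blobs(c,mask,x,y,w,h,mn=8):
    m=np.zeros(mask.shape,np.uint8); m[y:y+h,x:x+w]=mask[y:y+h,x:x+w]
    n,l,st,ce=cv2.connectedComponentsWithStats(m)
    return [(ce[i],st[i],l==i) for i in range(1,n) if st[i,4]>=mn]
# slot
def wc(c,x,y,w,h):  # darkness-weighted centroid & axis
    g=cv2.cvtColor(c[0],cv2.COLOR_RGB2GRAY).astype(float)[y:y+h,x:x+w]
    wgt=np.clip(70-g,0,60); yy,xx=np.mgrid[y:y+h,x:x+w]
    return np.array([(wgt*xx).sum(),(wgt*yy).sum()])/wgt.sum()
pt=wc(T,266,188,18,8); ps=wc(S,228,208,22,14)
print("slot px",pt,ps,"top",onz(T,*pt,47.5),"scene",onz(S,*ps,47.5),tri(T,pt,S,ps))
hsvT=cv2.cvtColor(T[0],cv2.COLOR_RGB2HSV);hsvS=cv2.cvtColor(S[0],cv2.COLOR_RGB2HSV)
for nm,c,hs,box in(("T",T,hsvT,(222,115,75,100)),("S",S,hsvS,(205,180,150,115))):
    x,y,w,h=box
    m=((hs[...,1]<50)&(hs[...,2]>115)).astype(np.uint8)
    b=max(blobs(c,m,*box),key=lambda b:b[1][4])
    cn=max(cv2.findContours(b[2].astype(np.uint8),0,2)[0],key=cv2.contourArea)
    r=cv2.approxPolyDP(cn,6,True)[:,0]
    P=[onz(c,*p,62)[:2].round(1) for p in r]
    print(nm,"pan",r.tolist(),P, "sides",[np.linalg.norm(P[i]-P[i-1]).round(0) for i in range(len(P))], "mid",np.mean(P,0))
# stand top
# pin top
E
```

```text
slot px [273.84064081 191.81703204] [238.37532468 215.44155844] top [470.70611192 -83.74941988  47.5       ] scene [467.13567815 -81.35555085  47.5       ] (array([470.47107161, -83.48653343,  50.72028085]), np.float64(0.4192348131615737))
T pan [[284, 117], [222, 122], [226, 177], [289, 172]] [array([ 707.7, -122.5]), array([697.1,  75.3]), array([519.7,  65. ]), array([ 530.3, -132.5])] sides [np.float64(178.0), np.float64(198.0), np.float64(178.0), np.float64(198.0)] mid [613.7   -28.675]
S pan [[297, 204], [235, 231], [281, 279], [346, 243]] [array([522.4,  64.3]), array([ 529.1, -126.7]), array([ 710.5, -120.2]), array([700.9,  71.3])] sides [np.float64(179.0), np.float64(191.0), np.float64(182.0), np.float64(192.0)] mid [615.725 -27.825]
```

```bash
python3 - <<'E'
from h import *
S=cam("scene");T=cam("top")
hsvT=cv2.cvtColor(T[0],cv2.COLOR_RGB2HSV);hsvS=cv2.cvtColor(S[0],cv2.COLOR_RGB2HSV)
# pin: top blob low-saturation
def big(m,x,y,w,h):
    q=np.zeros(m.shape,np.uint8); q[y:y+h,x:x+w]=m[y:y+h,x:x+w]
    n,l,st,ce=cv2.connectedComponentsWithStats(q); i=1+np.argmax(st[1:,4]); return ce[i],st[i],(l==i)
c,st,_=big((hsvT[...,1]<60)&(hsvT[...,2]>130),143,200,14,12); print("pin top cap T",c,st,onz(T,*c,145))
c2,st2,m2=big((hsvS[...,1]<90)&(hsvS[...,2]>60),332,135,14,33); print("pin S",c2,st2)
ys,xs=np.nonzero(m2)
for y in range(ys.min(),ys.max()+1): print(y,xs[ys==y].min(),xs[ys==y].max(),end=" | ")
cx=xs[ys<=ys.min()+2].mean(); print("\ntop of pin scene",cx,ys.min(),onz(S,cx,ys.min()+1,145),tri(T,c,S,(cx,ys.min()+1)))
print("handle bottom", onz(S,xs[ys>=ys.max()-1].mean(),ys.max()-.5,65), "mid@105",onz(S,*c2,105))
# stand
m=(hsvT[...,0]<14)&(hsvT[...,1]>150)&(hsvT[...,2]>60)
cc,st,mm=big(m,140,155,35,70); print("stand",cc,st)
cn=max(cv2.findContours(mm.astype(np.uint8),0,1)[0],key=cv2.contourArea); r=cv2.minAreaRect(cn);print(r,[onz(T,*p,65)[:2].round(1) for p in cv2.boxPoints(r)])
print("predict axis from pin hole: pin foot T", )
# weights steel
for nm,cx,h in (("L",(335,140,18,17),71),("M",(360,163,16,16),59),("S",(333,189,14,14),51)):
    c,st,_=big((hsvT[...,1]<60)&(hsvT[...,2]>70),*cx); print(nm,c,st,onz(T,*c,h/2))
c,st,_=big((hsvS[...,1]<60)&(hsvS[...,2]>70),168,274,24,38); print("L scene",c,st,onz(S,*c,33))
E
```

```text
pin top cap T [146.91666667 204.91666667] [145 203   5   5  24] [431.92399876 286.56954468 145.        ]
pin S [340.5530303  151.40909091] [337 139   8  26 132]
139 341 344 | 140 340 344 | 141 340 344 | 142 340 344 | 143 340 344 | 144 340 344 | 145 339 344 | 146 339 344 | 147 339 343 | 148 339 343 | 149 339 343 | 150 339 343 | 151 338 343 | 152 338 343 | 153 338 342 | 154 338 342 | 155 338 342 | 156 338 342 | 157 338 342 | 158 338 342 | 159 337 341 | 160 337 341 | 161 337 341 | 162 337 341 | 163 337 341 | 164 337 340 | 
top of pin scene 342.14285714285717 139 [430.95523105 290.06250217 145.        ] (array([432.45618968, 287.04657814, 146.29874361]), np.float64(2.0900452785659462))
handle bottom [431.34309419 291.00912851  65.        ] mid@105 [428.77039803 293.1921646  105.        ]
stand [159.38095238 190.97619048] [152 183  14  17  42]
((157.89999389648438, 191.20001220703125), (17.88854217529297, 9.391485214233398), 26.56505012512207) [array([480.3, 309.7]), array([506.4, 296.7]), array([479.9, 246.4]), array([454. , 259.4])]
predict axis from pin hole: pin foot T
L [343.21487603 147.58677686] [336 142  14  13 121] [ 609.13646348 -310.96580538   35.5       ]
M [369.625 172.125] [364 168  11   9  64] [ 528.07482103 -392.50489997   29.5       ]
S [340.5 195. ] [337 192   8   7  40] [ 457.2976568  -296.79689765   25.5       ]
L scene [178.75764192 293.46724891] [170 277  18  32 458] [ 609.039064   -309.44952495   33.        ]
```

```bash
cat >> h.py <<'E'
def go(x,y,z,yaw):
    s=env.state(); p=np.array(s["eef_pos"]); r,pi,yw=s["tcp_rot"]
    from scipy.spatial.transform import Rotation as Ro
    R=Ro.from_euler("xyz",[r,pi,yw]); d=R.inv().apply(np.array([x,y,z])-p)
    rv=(R.inv()*Ro.from_euler("xyz",[np.pi,0,yaw])).as_rotvec()
    print("t",round(s["t"],2),"pos",p.round(1),"F",np.round(s["ft_force"],2)); print("d",d.round(1),"rot",np.round(np.degrees(rv)/6,2))
E
python3 - <<'E'
from h import *
S=cam("scene");T=cam("top")
a,b=onz(T,146.3,163,65),onz(T,148.3,216.7,65); print(a,b,"yaw",np.arctan2(*(a-b)[[1,0]]), np.linalg.norm(a-b))
a,b=onz(T,149.7,170.3,128),onz(T,150.5,188.3,128);print(a,b,np.arctan2(*(a-b)[[1,0]]))
# right edge of stand in scene: front face top edge crop2 (250..325)
q=[onz(S,315+55/5,130+162/5,65),onz(S,315+327/5,130+268/5,65),onz(S,315+255/5,130+383/5,0)]; print(q)
go(500,-300,404,0)
E
```

```text
[570.41087111 315.37748466  65.        ] [401.449535   307.26215115  65.        ] yaw 0.04799382964893575 169.1561164661695
[536.04369455 284.79227784 128.        ] [482.1398008  281.87188536 128.        ] 0.05412485008538735
[array([406.25310783, 262.09313165,  65.        ]), array([573.50110657, 318.49337438,  65.        ]), array([573.91418645, 277.83461254,   0.        ])]
t 0.4 pos [ 182.2 -597.9  404.7] F [-0.08 -0.2  -0.12]
d [ 390.8 -192.3    0.7] rot [-0.    0.    2.82]
```

Call:
play_rows(increments=[{"dx": 390,"dy": -190,"rz": 2.35},{"dx": 390,"dy": -190,"rz": 2.35},{"dx": 390,"dy": -190,"rz": 2.35},{"dx": 390,"dy": -190,"rz": 2.35},{"dx": 390,"dy": -190,"rz": 2.35},{"dx": 390,"dy": -190,"rz": 2.35},{"dx": 390,"dy": -190,"rz": 2.35},{"dx": 390,"dy": -190,"rz": 2.35}], fingers=1)

```text
invalid input
```

```bash
python3 -c "
from h import *
go(500,0,404,0.05);go(431.8,287.5,404,0.05)"
```

```text
t 0.4 pos [ 182.2 -597.9  404.7] F [-0.08 -0.2  -0.12]
d [ 478.3 -479.3    0.7] rot [-0.    0.    2.35]
t 0.4 pos [ 182.2 -597.9  404.7] F [-0.08 -0.2  -0.12]
d [ 4.968e+02 -7.742e+02  7.000e-01] rot [-0.    0.    2.35]
```

Call:
play_rows(increments=[{"dx": 37,"dy": -18,"dz": 0,"rx": 0,"ry": 0,"rz": 0.4},{"dx": 74,"dy": -36,"dz": 0,"rx": 0,"ry": 0,"rz": 0.8},{"dx": 111,"dy": -54,"dz": 0,"rx": 0,"ry": 0,"rz": 1.2},{"dx": 148,"dy": -72,"dz": 0,"rx": 0,"ry": 0,"rz": 1.6},{"dx": 185,"dy": -90,"dz": 0,"rx": 0,"ry": 0,"rz": 2.0},{"dx": 222,"dy": -108,"dz": 0,"rx": 0,"ry": 0,"rz": 2.35},{"dx": 259,"dy": -126,"dz": 0,"rx": 0,"ry": 0,"rz": 2.35},{"dx": 296,"dy": -144,"dz": 0,"rx": 0,"ry": 0,"rz": 2.35}], fingers=1)

```text
t: 1.07
eef_pos: [424.5, -372.2, 404.9]
tcp_rot: [3.141, -0.0, 0.049]
ft_force: [1.1, -0.2, 0.2]
opening: 1.003
```

```bash
python3 -c "
from h import *
go(500,0,404,0.05);go(431.8,287.5,404,0.05)"
```

```text
t 1.07 pos [ 424.5 -372.2  404.9] F [ 1.08 -0.23  0.19]
d [  93.7 -368.     0.8] rot [ 0.   -0.   -0.01]
t 1.07 pos [ 424.5 -372.2  404.9] F [ 1.08 -0.23  0.19]
d [  39.8 -658.5    0.8] rot [ 0.   -0.   -0.01]
```

Call:
play_rows(increments=[{"dx": 12,"dy": -40},{"dx": 24,"dy": -80},{"dx": 36,"dy": -120},{"dx": 48,"dy": -160},{"dx": 60,"dy": -200},{"dx": 70,"dy": -240},{"dx": 75,"dy": -280},{"dx": 75,"dy": -320}])

```text
invalid input
```

```bash
python3 -c "
from h import *
go(431.8,287.5,404,0.05)"
```

```text
t 1.07 pos [ 424.5 -372.2  404.9] F [ 1.08 -0.23  0.19]
d [  39.8 -658.5    0.8] rot [ 0.   -0.   -0.01]
```

Call:
play_rows(increments=[{"dx": 12,"dy": -40,"dz": 0,"rx": 0,"ry": 0,"rz": 0},{"dx": 75,"dy": -320,"dz": 0,"rx": 0,"ry": 0,"rz": 0},{"dx": 75,"dy": -320,"dz": 0,"rx": 0,"ry": 0,"rz": 0},{"dx": 75,"dy": -320,"dz": 0,"rx": 0,"ry": 0,"rz": 0},{"dx": 75,"dy": -320,"dz": 0,"rx": 0,"ry": 0,"rz": 0},{"dx": 75,"dy": -320,"dz": 0,"rx": 0,"ry": 0,"rz": 0},{"dx": 75,"dy": -320,"dz": 0,"rx": 0,"ry": 0,"rz": 0},{"dx": 75,"dy": -320,"dz": 0,"rx": 0,"ry": 0,"rz": 0}])

```text
t: 1.73
eef_pos: [483.5, -46.7, 405.1]
tcp_rot: [3.141, -0.001, 0.049]
ft_force: [1.6, 0.8, -0.0]
opening: 1.0
```

```bash
python3 -c "
from h import *
go(431.8,287.5,404,0.05)"
```

```text
t 1.73 pos [483.5 -46.7 405.1] F [ 1.65  0.82 -0.02]
d [ -35.1 -336.3    1. ] rot [ 0.   -0.01 -0.01]
```

Call:
play_rows(increments=[{"dx": -35,"dy": -336,"dz": 1,"rx": 0,"ry": 0,"rz": 0},{"dx": -35,"dy": -336,"dz": 1,"rx": 0,"ry": 0,"rz": 0},{"dx": -35,"dy": -336,"dz": 1,"rx": 0,"ry": 0,"rz": 0},{"dx": -35,"dy": -336,"dz": 1,"rx": 0,"ry": 0,"rz": 0},{"dx": -35,"dy": -336,"dz": 1,"rx": 0,"ry": 0,"rz": 0},{"dx": -35,"dy": -336,"dz": 1,"rx": 0,"ry": 0,"rz": 0},{"dx": -35,"dy": -336,"dz": 1,"rx": 0,"ry": 0,"rz": 0},{"dx": -35,"dy": -336,"dz": 1,"rx": 0,"ry": 0,"rz": 0}], fingers=0.8)

```text
t: 2.4
eef_pos: [432.1, 282.6, 404.2]
tcp_rot: [3.141, -0.001, 0.049]
ft_force: [0.8, -0.0, -1.0]
opening: 0.804
```

Call:
play_rows(increments=[{"dx": -35,"dy": -15,"dz": 1,"rx": 0,"ry": 0,"rz": 0},{"dx": 0,"dy": -12,"dz": 1,"rx": 0,"ry": 0,"rz": 0}])

```text
t: 2.57
eef_pos: [422.1, 297.9, 401.4]
tcp_rot: [3.139, 0.009, 0.058]
ft_force: [1.3, 0.8, 1.1]
opening: 0.8
```

```bash
python3 -c "
from h import *
go(431.8,287.5,276,0.05)
S=cam('scene');T=cam('top')
c=lambda im,x,y,w,h,k: cv2.resize(im[y:y+h,x:x+w,::-1],None,fx=k,fy=k)
cv2.imwrite('pics/a1.png',np.hstack([c(S[0],270,60,130,150,3),c(T[0],100,130,130,150,3)]))"
```

```text
t 2.57 pos [422.1 297.9 401.4] F [1.25 0.77 1.05]
d [ 10.1  10.6 125.3] rot [0.03 0.08 0.08]
```

View pics/a1.png

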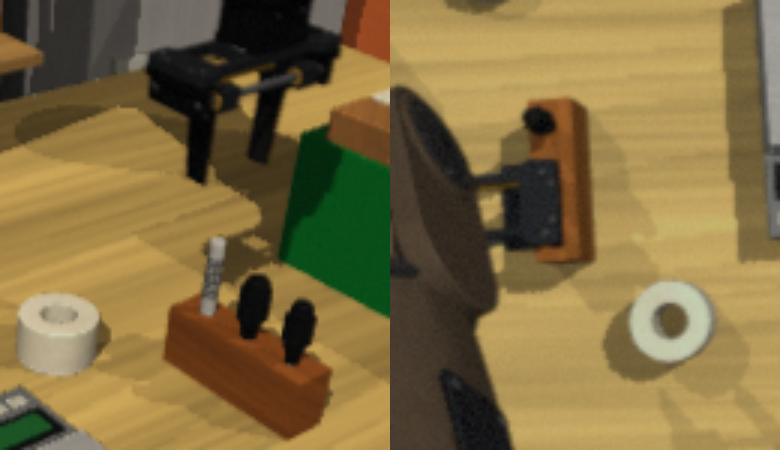

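The stand shows the pin at the near end and the gripper above it. I'll align next, then descend.

Call:
play_rows(increments=[{"dx": 10,"dy": 10.6,"dz": 20,"rx": 0.03,"ry": 0.08,"rz": 0.08},{"dx": 10,"dy": 10.6,"dz": 35,"rx": 0.03,"ry": 0.08,"rz": 0.08},{"dx": 10,"dy": 10.6,"dz": 45,"rx": 0.03,"ry": 0.08,"rz": 0.08},{"dx": 10,"dy": 10.6,"dz": 45,"rx": 0.03,"ry": 0.08,"rz": 0.08},{"dx": 10,"dy": 10.6,"dz": 45,"rx": 0.03,"ry": 0.08,"rz": 0.08}])

```text
t: 3.08
eef_pos: [443.0, 285.9, 358.2]
tcp_rot: [-3.139, -0.01, 0.044]
ft_force: [0.3, -0.4, -0.4]
opening: 0.799
```

```bash
python3 -c "
from h import *
go(431.8,287.5,276,0.05)"
```

```text
t 3.08 pos [443.  285.9 358.2] F [ 0.3  -0.44 -0.45]
d [-11.9  -1.8  82.1] rot [-0.03 -0.1  -0.06]
```

Call:
play_rows(increments=[{"dx": -11,"dy": -1.6,"dz": 15,"rx": 0,"ry": -0.1,"rz": -0.06},{"dx": -11,"dy": -1.6,"dz": 15,"rx": 0,"ry": -0.1,"rz": -0.06},{"dx": -11,"dy": -1.6,"dz": 15,"rx": 0,"ry": -0.1,"rz": -0.06},{"dx": -11,"dy": -1.6,"dz": 15,"rx": 0,"ry": -0.1,"rz": -0.06},{"dx": -11,"dy": -1.6,"dz": 15,"rx": 0,"ry": -0.1,"rz": -0.06}])

```text
t: 3.5
eef_pos: [432.5, 287.2, 344.0]
tcp_rot: [-3.138, -0.001, 0.05]
ft_force: [0.3, -0.2, -1.1]
opening: 0.8
```

```bash
python3 -c "
from h import *
S=cam('scene');T=cam('top')
c=lambda im,x,y,w,h,k: cv2.resize(im[y:y+h,x:x+w,::-1],None,fx=k,fy=k)
cv2.imwrite('pics/a2.png',np.hstack([c(S[0],290,80,110,120,4),c(T[0],120,130,80,120,4)]))
go(431.8,287.5,276,0.05)"
```

```text
t 3.6 pos [432.4 287.1 343.7] F [ 0.48 -0.23 -0.19]
d [-0.6 -0.2 67.7] rot [-0.03 -0.01  0.  ]
```

View pics/a2.png

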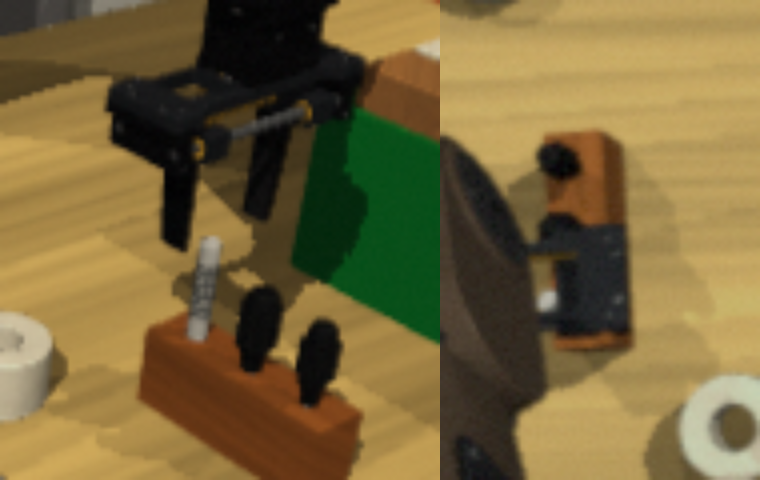

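The fingers straddle the pin. Next I descend and grip.

Call:
play_rows(increments=[{"dx": -0.6,"dy": 0,"dz": 20,"rx": 0,"ry": 0,"rz": 0},{"dx": -0.6,"dy": 0,"dz": 40,"rx": 0,"ry": 0,"rz": 0},{"dx": -0.6,"dy": 0,"dz": 55,"rx": 0,"ry": 0,"rz": 0},{"dx": -0.6,"dy": 0,"dz": 67.5,"rx": 0,"ry": 0,"rz": 0},{"dx": -0.6,"dy": 0,"dz": 67.5,"rx": 0,"ry": 0,"rz": 0},{"dx": -0.6,"dy": 0,"dz": 67.5,"rx": 0,"ry": 0,"rz": 0}])

```text
t: 4.1
eef_pos: [432.0, 287.4, 276.2]
tcp_rot: [-3.138, -0.0, 0.05]
ft_force: [-0.8, -0.2, 0.7]
opening: 0.803
```

Call:
play_rows(increments=[{"dx": 0,"dy": 0,"dz": 0,"rx": 0,"ry": 0,"rz": 0},{"dx": 0,"dy": 0,"dz": 0,"rx": 0,"ry": 0,"rz": 0},{"dx": 0,"dy": 0,"dz": 0,"rx": 0,"ry": 0,"rz": 0},{"dx": 0,"dy": 0,"dz": 0,"rx": 0,"ry": 0,"rz": 0},{"dx": 0,"dy": 0,"dz": 0,"rx": 0,"ry": 0,"rz": 0},{"dx": 0,"dy": 0,"dz": 0,"rx": 0,"ry": 0,"rz": 0},{"dx": 0,"dy": 0,"dz": 0,"rx": 0,"ry": 0,"rz": 0},{"dx": 0,"dy": 0,"dz": 0,"rx": 0,"ry": 0,"rz": 0}], fingers=0)

```text
t: 4.77
eef_pos: [432.0, 287.4, 276.3]
tcp_rot: [-3.138, -0.0, 0.05]
ft_force: [-0.6, 0.1, -1.4]
opening: 0.299
```

```bash
python3 -c "
from h import *
S=cam('scene');T=cam('top')
c=lambda im,x,y,w,h,k: cv2.resize(im[y:y+h,x:x+w,::-1],None,fx=k,fy=k)
cv2.imwrite('pics/a3.png',np.hstack([c(S[0],290,80,110,120,4),c(T[0],120,130,80,120,4)]))
go(431.8,287.5,276,0.05); print(env.state()['opening'])"
```

```text
t 4.87 pos [432.  287.4 276.2] F [ 0.42 -0.42  0.05]
d [-0.2 -0.1  0.2] rot [-0.03  0.   -0.  ]
0.2119913383548194
```

View pics/a3.png

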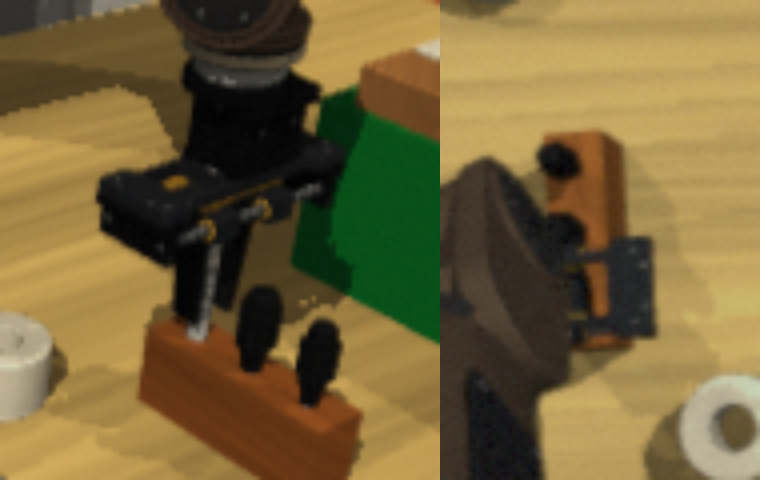

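Call:
play_rows(increments=[{"dx": 0,"dy": 0,"dz": 0,"rx": 0,"ry": 0,"rz": 0},{"dx": 0,"dy": 0,"dz": 0,"rx": 0,"ry": 0,"rz": 0},{"dx": 0,"dy": 0,"dz": 0,"rx": 0,"ry": 0,"rz": 0},{"dx": 0,"dy": 0,"dz": 0,"rx": 0,"ry": 0,"rz": 0}])

```text
t: 5.2
eef_pos: [432.0, 287.4, 276.2]
tcp_rot: [-3.138, 0.0, 0.05]
ft_force: [0.3, -0.3, 1.1]
opening: 0.163
```

```bash
python3 -c "
from h import *
go(431.8,287.5,276,0.05); s=env.state();print(s['opening'],s['ft_force'],s['moment'])"
```

```text
t 5.2 pos [432.  287.4 276.2] F [ 0.29 -0.34  1.07]
d [-0.2 -0.1  0.2] rot [-0.03  0.   -0.  ]
0.16348845154855077 [ 0.29185151 -0.33595561  1.06666343] [-0.02799118  0.01829058 -0.0069216 ]
```

Gripped (opening is 15.5 mm against a 16 mm handle). Lifting.

Call:
play_rows(increments=[{"dx": 0,"dy": 0,"dz": -20,"rx": 0,"ry": 0,"rz": 0},{"dx": 0,"dy": 0,"dz": -50,"rx": 0,"ry": 0,"rz": 0},{"dx": 0,"dy": 0,"dz": -80,"rx": 0,"ry": 0,"rz": 0},{"dx": 0,"dy": 0,"dz": -100,"rx": 0,"ry": 0,"rz": 0},{"dx": 0,"dy": 0,"dz": -100,"rx": 0,"ry": 0,"rz": 0},{"dx": 0,"dy": 0,"dz": -100,"rx": 0,"ry": 0,"rz": 0}])

```text
t: 5.7
eef_pos: [431.9, 287.0, 376.8]
tcp_rot: [-3.138, -0.002, 0.05]
ft_force: [0.6, 0.1, -0.8]
opening: 0.162
```

```bash
python3 -c "
from h import *
S=cam('scene')
c=lambda im,x,y,w,h,k: cv2.resize(im[y:y+h,x:x+w,::-1],None,fx=k,fy=k)
cv2.imwrite('pics/a4.png',c(S[0],270,60,120,140,4))
go(469.5,-83,376,0.05); s=env.state();print(s['opening'],s['ft_force'],s['moment'])"
```

```text
t 5.75 pos [431.8 286.9 375.8] F [-0.17  0.24 -0.76]
d [ 19.2 371.4  -1.3] rot [-0.03  0.   -0.  ]
0.16498956919962848 [-0.16893796  0.23607339 -0.75509013] [-0.00170045  0.07203543 -0.01135839]
```

View pics/a4.png

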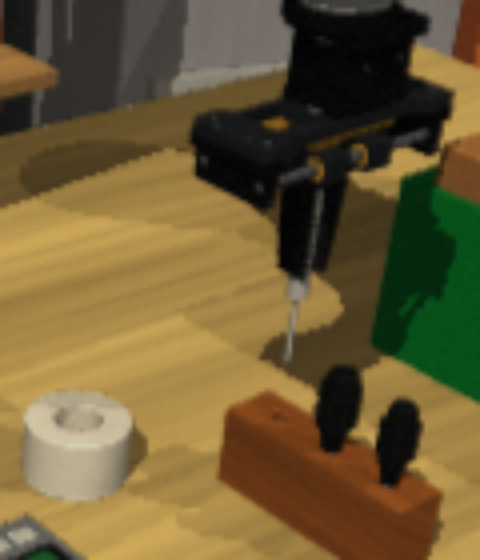

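The pin is lifted, with its tip at about scene (342,149) and the empty hole at (340,164). Moving to above the slot.

Call:
play_rows(increments=[{"dx": 19,"dy": 330,"dz": 0,"rx": 0,"ry": 0,"rz": 0},{"dx": 19,"dy": 330,"dz": 0,"rx": 0,"ry": 0,"rz": 0},{"dx": 19,"dy": 330,"dz": 0,"rx": 0,"ry": 0,"rz": 0},{"dx": 19,"dy": 330,"dz": 0,"rx": 0,"ry": 0,"rz": 0},{"dx": 19,"dy": 330,"dz": 0,"rx": 0,"ry": 0,"rz": 0},{"dx": 19,"dy": 330,"dz": 0,"rx": 0,"ry": 0,"rz": 0},{"dx": 19,"dy": 330,"dz": 0,"rx": 0,"ry": 0,"rz": 0},{"dx": 19,"dy": 330,"dz": 0,"rx": 0,"ry": 0,"rz": 0}])

```text
t: 6.42
eef_pos: [466.9, -43.9, 373.5]
tcp_rot: [-3.138, 0.003, 0.05]
ft_force: [1.4, 0.2, -1.0]
opening: 0.166
```

```bash
python3 -c "
from h import *
T=cam('top');go(469.5,-83,340,0.05)
S=cam('scene');print('hole',onz(S,340,164.3,65))
"
```

```text
t 6.47 pos [468.  -48.7 373.4] F [ 1.47 -3.18 -0.28]
d [-0.1 34.4 33.4] rot [-0.02  0.01 -0.03]
hole [436.72443628 291.0604829   65.        ]
```

Call:
play_rows(increments=[{"dx": 0,"dy": 15,"dz": 0,"rx": 0,"ry": 0,"rz": 0},{"dx": 0,"dy": 34,"dz": 15,"rx": 0,"ry": 0,"rz": 0},{"dx": 0,"dy": 34,"dz": 30,"rx": 0,"ry": 0,"rz": 0},{"dx": 0,"dy": 34,"dz": 40,"rx": 0,"ry": 0,"rz": 0},{"dx": 0,"dy": 34,"dz": 40,"rx": 0,"ry": 0,"rz": 0},{"dx": 0,"dy": 34,"dz": 40,"rx": 0,"ry": 0,"rz": 0}])

```text
t: 7.02
eef_pos: [469.0, -79.5, 332.3]
tcp_rot: [-3.138, 0.005, 0.045]
ft_force: [0.1, -0.4, -0.7]
opening: 0.166
```

```bash
python3 -c "
from h import *
S=cam('scene');T=cam('top')
c=lambda im,x,y,w,h,k: cv2.resize(im[y:y+h,x:x+w,::-1],None,fx=k,fy=k,interpolation=cv2.INTER_CUBIC)
cv2.imwrite('pics/b1.png',c(S[0],205,170,70,60,10))
cv2.imwrite('pics/b2.png',c(T[0],230,140,80,80,7))
go(469.5,-83,330,0.05); s=env.state();print(s['opening'],s['ft_force'],s['moment'])"
```

```text
t 7.12 pos [469.2 -79.5 333.3] F [-0.03 -0.27 -0.31]
d [0.2 3.5 3.3] rot [-0.03  0.02 -0.05]
0.16519205327227393 [-0.03415535 -0.27003565 -0.30529333] [ 0.01224602 -0.01827222  0.06334328]
```

View pics/b1.png

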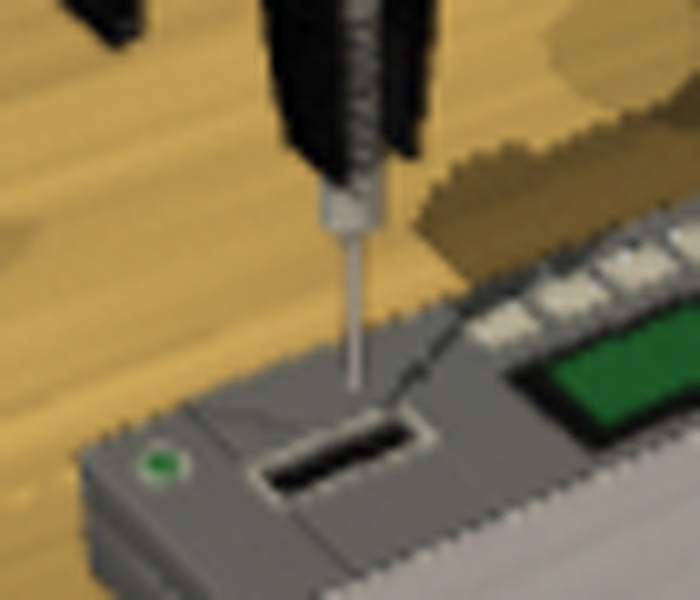

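View pics/b2.png

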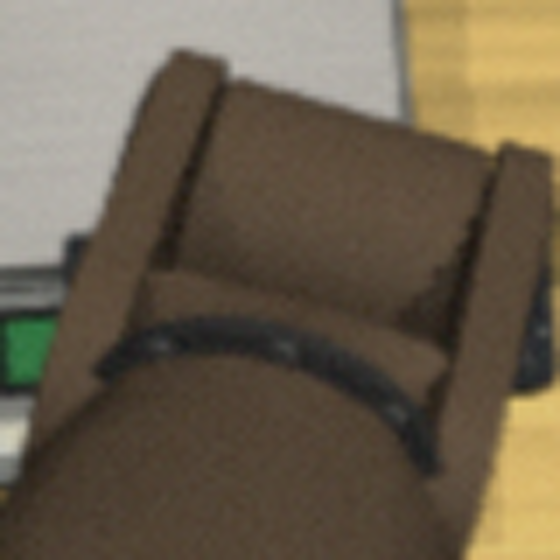

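```bash
python3 -c "
from h import *
S=cam('scene')
print('tip',onz(S,239.85,208.65,67.3)); 
for z in (47,50): print('slot',z,onz(S,238.4,215.44,z))
# slot corners in b1 (10x)
for u,v in((290,490),(268,470),(395,420),(418,437)): print(onz(S,205+u/10-.45,170+v/10-.45,50).round(1))
g=cv2.cvtColor(S[0],cv2.COLOR_RGB2GRAY)[210:222,228:250];print(g)
go(469.5,-83,330,0.05)"
```

```text
tip [466.60256315 -76.30805055  67.3       ]
slot 47 [466.63128079 -80.99668114  47.        ]
slot 50 [469.82499383 -82.80692851  50.        ]
[474.1 -99.6  50. ]
[ 464.2 -100.4   50. ]
[463.8 -62.3  50. ]
[472.9 -60.9  50. ]
[[ 95  97  96  95  97  96  96  95  96  96  97  96  92  97  94  78  78 112
   96  97  95  96]
 [ 85  88  97  96  96  95  97  96  96  98  96  96 101 128 139 104  93 125
  131  96  95  96]
 [ 92  91  86  86  86  85  87  95  96  95 100 126 135 121  98  67  51  81
  133 133  96  96]
 [ 96  94  91  91  92  92  93 101 123 122 114 105  82  66  34  23  14  32
   86 149 134  96]
 [ 96  98  96  96  96 100 125 133 117  89  67  46  26  23  18  13  29  79
  116 135 118  96]
 [ 77  96  98 112 127 138 112  95  66  35  20  11  11  13  28  80 124 119
  107 107  99  96]
 [ 91 104 123 116 106  85  61  33  22  13  15  28  71  83 110 106 112 107
   96  95  98  96]
 [ 97 112 143  79  47  23  19  13  12  26  78 107 117 102 106 100  96  96
   96  95  96  96]
 [ 95 102 124 128  32  15  14  29  82 124 118 107 105  98  96  96  97  96
   97  96  95  96]
 [ 95  95 101 124 128  72  80 109 106 112 105  97  96  96  95  96  97  96
   97  95  97  96]
 [ 95  95  94 102 121 108 101 106 100  96  95  96  96  96  96  96  96  96
   96  96  95  95]
 [ 94  96  95  97  98 100  82  96  97  96  96  96  95  95  96  96  96  96
   95  95  96  96]]
t 7.17 pos [469.2 -79.6 333.6] F [-0.78  0.44  0.26]
d [0.2 3.5 3.6] rot [-0.03  0.02 -0.05]
```

Call:
play_rows(increments=[{"dx": 0.7,"dy": 5,"dz": 5,"rx": 0,"ry": 0.03,"rz": -0.05},{"dx": 0.7,"dy": 5,"dz": 10,"rx": 0,"ry": 0.03,"rz": -0.05},{"dx": 0.7,"dy": 5,"dz": 13,"rx": 0,"ry": 0.03,"rz": -0.05},{"dx": 0.7,"dy": 5,"dz": 13,"rx": 0,"ry": 0.03,"rz": -0.05},{"dx": 0.7,"dy": 5,"dz": 13,"rx": 0,"ry": 0.03,"rz": -0.05}])

```text
t: 7.58
eef_pos: [470.1, -84.5, 320.4]
tcp_rot: [-3.139, -0.001, 0.05]
ft_force: [0.2, 0.4, -0.9]
opening: 0.165
```

```bash
python3 -c "
from h import *
S=cam('scene')
c=lambda im,x,y,w,h,k: cv2.resize(im[y:y+h,x:x+w,::-1],None,fx=k,fy=k,interpolation=cv2.INTER_CUBIC)
cv2.imwrite('pics/b3.png',c(S[0],215,185,50,45,14))
go(470,-84.5,316,0.05); s=env.state();print(s['opening'],s['ft_force'],s['tcp_rot'])"
```

```text
t 7.63 pos [470.1 -84.5 320.5] F [-0.2  -0.82 -0.34]
d [-0.1  0.   4.5] rot [-0.03 -0.01  0.  ]
0.16604299597666058 [-0.20386643 -0.81641058 -0.34154658] [-3.13865086e+00 -1.24636543e-03  5.04814692e-02]
```

View pics/b3.png

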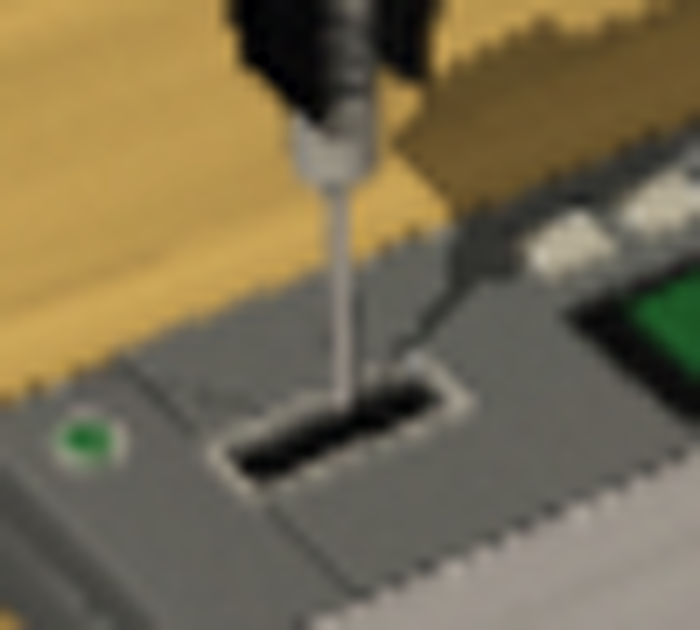

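```bash
python3 -c "
from h import *
S=cam('scene')
f=lambda p: ((proj(S,p)-[215,185]+.5)*14).round(1)
print(f((470,-84.5,54.5)),f((470,-84.5,50)),f((470,-84.5,47)), 'x+3',f((473,-84.5,47)),'y+3',f((470,-81.5,47)))
"
```

```text
[326.7 417.7] [327.1 436.8] [327.4 449.4] x+3 [335.7 458.3] y+3 [341.5 444. ]
```

The tip is over the slot's middle, about (346,410) in the crop. I'll go down gently.

Call:
play_rows(increments=[{"dx": 0,"dy": 0,"dz": 2,"rx": 0,"ry": 0,"rz": 0},{"dx": 0,"dy": 0,"dz": 4,"rx": 0,"ry": 0,"rz": 0},{"dx": 0,"dy": 0,"dz": 5,"rx": 0,"ry": 0,"rz": 0},{"dx": 0,"dy": 0,"dz": 5.5,"rx": 0,"ry": 0,"rz": 0},{"dx": 0,"dy": 0,"dz": 6,"rx": 0,"ry": 0,"rz": 0},{"dx": 0,"dy": 0,"dz": 6,"rx": 0,"ry": 0,"rz": 0}])

```text
t: 8.18
eef_pos: [470.1, -84.5, 314.5]
tcp_rot: [-3.139, -0.001, 0.05]
ft_force: [0.1, -0.5, -0.1]
opening: 0.166
```

Call:
play_rows(increments=[{"dx": 0,"dy": 0,"dz": 0.5,"rx": 0,"ry": 0,"rz": 0},{"dx": 0,"dy": 0,"dz": 1,"rx": 0,"ry": 0,"rz": 0},{"dx": 0,"dy": 0,"dz": 1,"rx": 0,"ry": 0,"rz": 0}])

```text
t: 8.43
eef_pos: [470.1, -84.5, 313.4]
tcp_rot: [-3.139, -0.001, 0.05]
ft_force: [0.6, 0.1, -0.4]
opening: 0.164
```

Call:
play_rows(increments=[{"dx": 0,"dy": 0,"dz": 0.5,"rx": 0,"ry": 0,"rz": 0},{"dx": 0,"dy": 0,"dz": 0.5,"rx": 0,"ry": 0,"rz": 0},{"dx": 0,"dy": 0,"dz": 1,"rx": 0,"ry": 0,"rz": 0},{"dx": 0,"dy": 0,"dz": 1,"rx": 0,"ry": 0,"rz": 0}])

```text
t: 8.77
eef_pos: [470.2, -84.5, 312.6]
tcp_rot: [-3.139, -0.002, 0.05]
ft_force: [-0.9, 0.2, 2.5]
opening: 0.167
```

```bash
python3 -c "
from h import *
s=env.state();print(s['eef_pos'],s['ft_force'],s['moment'])"
```

```text
[470.16075829 -84.4538611  312.57635078] [-0.87462027  0.15725719  2.5383585 ] [0.07324828 0.14354161 0.0370802 ]
```

Floor contact is at TCP z≈312.6. I'll sweep along the slot under light pressure.

Call:
play_rows(increments=[{"dx": 0,"dy": 1,"dz": 0.3,"rx": 0,"ry": 0,"rz": 0},{"dx": 0,"dy": 2,"dz": 0.3,"rx": 0,"ry": 0,"rz": 0},{"dx": 0,"dy": 3,"dz": 0.3,"rx": 0,"ry": 0,"rz": 0},{"dx": 0,"dy": 3,"dz": 0.3,"rx": 0,"ry": 0,"rz": 0}])

```text
t: 9.1
eef_pos: [470.4, -87.6, 312.4]
tcp_rot: [-3.139, -0.002, 0.05]
ft_force: [0.5, 1.2, 5.5]
opening: 0.162
```

Call:
play_rows(increments=[{"dx": 0,"dy": 1,"dz": 0.3,"rx": 0,"ry": 0,"rz": 0},{"dx": 0,"dy": 2,"dz": 0.3,"rx": 0,"ry": 0,"rz": 0},{"dx": 0,"dy": 3,"dz": 0.3,"rx": 0,"ry": 0,"rz": 0},{"dx": 0,"dy": 3,"dz": 0.3,"rx": 0,"ry": 0,"rz": 0}])

```text
t: 9.43
eef_pos: [470.6, -90.7, 312.3]
tcp_rot: [-3.139, -0.002, 0.05]
ft_force: [-0.8, 0.5, 6.6]
opening: 0.165
```

Call:
play_rows(increments=[{"dx": 0,"dy": 1,"dz": 0.1,"rx": 0,"ry": 0,"rz": 0},{"dx": 0,"dy": 2,"dz": 0.1,"rx": 0,"ry": 0,"rz": 0},{"dx": 0,"dy": 3,"dz": 0.1,"rx": 0,"ry": 0,"rz": 0},{"dx": 0,"dy": 3,"dz": 0.1,"rx": 0,"ry": 0,"rz": 0}])

```text
t: 9.77
eef_pos: [470.8, -93.9, 312.3]
tcp_rot: [-3.139, -0.003, 0.05]
ft_force: [-0.5, 0.5, 5.4]
opening: 0.165
```

Call:
play_rows(increments=[{"dx": 0,"dy": 1,"dz": 0.2,"rx": 0,"ry": 0,"rz": 0},{"dx": 0,"dy": 2,"dz": 0.2,"rx": 0,"ry": 0,"rz": 0},{"dx": 0,"dy": 3,"dz": 0.2,"rx": 0,"ry": 0,"rz": 0},{"dx": 0,"dy": 3,"dz": 0.2,"rx": 0,"ry": 0,"rz": 0}])

```text
t: 10.1
eef_pos: [471.0, -97.0, 312.3]
tcp_rot: [-3.14, -0.003, 0.05]
ft_force: [-1.0, -0.2, 5.2]
opening: 0.163
```

Call:
play_rows(increments=[{"dx": 0,"dy": 1,"dz": 0.2,"rx": 0,"ry": 0,"rz": 0},{"dx": 0,"dy": 2,"dz": 0.2,"rx": 0,"ry": 0,"rz": 0},{"dx": 0,"dy": 3,"dz": 0.2,"rx": 0,"ry": 0,"rz": 0},{"dx": 0,"dy": 3,"dz": 0.2,"rx": 0,"ry": 0,"rz": 0}])

```text
t: 10.43
eef_pos: [471.2, -100.1, 312.2]
tcp_rot: [-3.14, -0.003, 0.05]
ft_force: [-0.8, -0.3, 6.1]
opening: 0.164
```

Call:
play_rows(increments=[{"dx": 0,"dy": 1,"dz": 0.2,"rx": 0,"ry": 0,"rz": 0},{"dx": 0,"dy": 1.5,"dz": 0.2,"rx": 0,"ry": 0,"rz": 0},{"dx": 0,"dy": 1.5,"dz": 0.2,"rx": 0,"ry": 0,"rz": 0}])

```text
t: 10.68
eef_pos: [471.3, -101.8, 312.2]
tcp_rot: [-3.14, -0.004, 0.05]
ft_force: [-0.9, 0.5, 5.2]
opening: 0.165
```

No hole on this side. I'll touch the slot's long walls to find the centre line.

Call:
play_rows(increments=[{"dx": 0,"dy": -1,"dz": -1.2,"rx": 0,"ry": -0.04,"rz": 0},{"dx": 1,"dy": -1,"dz": -1.2,"rx": 0,"ry": -0.04,"rz": 0},{"dx": 2,"dy": -1,"dz": -1.2,"rx": 0,"ry": -0.04,"rz": 0},{"dx": 3,"dy": -1,"dz": -1.2,"rx": 0,"ry": -0.04,"rz": 0},{"dx": 3,"dy": -1,"dz": -1.2,"rx": 0,"ry": -0.04,"rz": 0}])

```text
t: 11.1
eef_pos: [474.4, -100.6, 313.3]
tcp_rot: [-3.14, 0.001, 0.05]
ft_force: [0.8, 0.6, -1.2]
opening: 0.167
```

Call:
play_rows(increments=[{"dx": 1,"dy": 0,"dz": 0,"rx": 0,"ry": 0,"rz": 0},{"dx": 1,"dy": 0,"dz": 0,"rx": 0,"ry": 0,"rz": 0},{"dx": 1,"dy": 0,"dz": 0,"rx": 0,"ry": 0,"rz": 0}])

```text
t: 11.35
eef_pos: [475.5, -100.6, 313.2]
tcp_rot: [-3.14, 0.001, 0.05]
ft_force: [-0.5, -0.1, -0.7]
opening: 0.167
```

Call:
play_rows(increments=[{"dx": 1,"dy": 0,"dz": 0,"rx": 0,"ry": 0,"rz": 0},{"dx": 1,"dy": 0,"dz": 0,"rx": 0,"ry": 0,"rz": 0},{"dx": 1,"dy": 0,"dz": 0,"rx": 0,"ry": 0,"rz": 0}])

```text
t: 11.6
eef_pos: [476.5, -100.5, 313.2]
tcp_rot: [-3.14, 0.001, 0.05]
ft_force: [0.2, -0.2, -0.7]
opening: 0.167
```

Call:
play_rows(increments=[{"dx": 1,"dy": 0,"dz": 0,"rx": 0,"ry": 0,"rz": 0},{"dx": 1,"dy": 0,"dz": 0,"rx": 0,"ry": 0,"rz": 0},{"dx": 1,"dy": 0,"dz": 0,"rx": 0,"ry": 0,"rz": 0}])

```text
t: 11.85
eef_pos: [477.3, -100.5, 313.1]
tcp_rot: [-3.14, 0.002, 0.051]
ft_force: [-2.6, -0.9, 0.5]
opening: 0.167
```

Call:
play_rows(increments=[{"dx": 1,"dy": 0,"dz": 0,"rx": 0,"ry": 0,"rz": 0},{"dx": 1,"dy": 0,"dz": 0,"rx": 0,"ry": 0,"rz": 0},{"dx": 1,"dy": 0,"dz": 0,"rx": 0,"ry": 0,"rz": 0}])

```text
t: 12.1
eef_pos: [478.1, -100.4, 313.0]
tcp_rot: [-3.14, 0.003, 0.051]
ft_force: [-4.3, -1.5, 2.0]
opening: 0.163
```

Call:
play_rows(increments=[{"dx": -3,"dy": 0,"dz": -0.2,"rx": 0,"ry": 0.03,"rz": 0},{"dx": -6,"dy": 0,"dz": -0.2,"rx": 0,"ry": 0.03,"rz": 0},{"dx": -9,"dy": 0,"dz": -0.2,"rx": 0,"ry": 0.03,"rz": 0},{"dx": -9,"dy": 0,"dz": -0.2,"rx": 0,"ry": 0.03,"rz": 0},{"dx": -9,"dy": 0,"dz": -0.2,"rx": 0,"ry": 0.03,"rz": 0}])

```text
t: 12.52
eef_pos: [469.1, -100.9, 313.4]
tcp_rot: [-3.14, -0.001, 0.051]
ft_force: [0.2, 0.7, 0.3]
opening: 0.163
```

Call:
play_rows(increments=[{"dx": -1,"dy": 0,"dz": 0,"rx": 0,"ry": 0,"rz": 0},{"dx": -1,"dy": 0,"dz": 0,"rx": 0,"ry": 0,"rz": 0},{"dx": -1,"dy": 0,"dz": 0,"rx": 0,"ry": 0,"rz": 0}])

```text
t: 12.77
eef_pos: [468.1, -101.0, 313.4]
tcp_rot: [-3.14, -0.001, 0.051]
ft_force: [-0.4, -0.6, -0.8]
opening: 0.165
```

Call:
play_rows(increments=[{"dx": -1,"dy": 0,"dz": 0,"rx": 0,"ry": 0,"rz": 0},{"dx": -1,"dy": 0,"dz": 0,"rx": 0,"ry": 0,"rz": 0},{"dx": -1,"dy": 0,"dz": 0,"rx": 0,"ry": 0,"rz": 0}])

```text
t: 13.02
eef_pos: [467.1, -101.0, 313.4]
tcp_rot: [-3.14, -0.001, 0.051]
ft_force: [0.2, -0.6, -0.5]
opening: 0.16
```

Call:
play_rows(increments=[{"dx": -1,"dy": 0,"dz": 0,"rx": 0,"ry": 0,"rz": 0},{"dx": -1,"dy": 0,"dz": 0,"rx": 0,"ry": 0,"rz": 0},{"dx": -1,"dy": 0,"dz": 0,"rx": 0,"ry": 0,"rz": 0}])

```text
t: 13.27
eef_pos: [466.1, -101.1, 313.4]
tcp_rot: [-3.14, -0.001, 0.05]
ft_force: [0.2, 0.5, -0.5]
opening: 0.164
```

Call:
play_rows(increments=[{"dx": -1,"dy": 0,"dz": 0,"rx": 0,"ry": 0,"rz": 0},{"dx": -1,"dy": 0,"dz": 0,"rx": 0,"ry": 0,"rz": 0},{"dx": -1,"dy": 0,"dz": 0,"rx": 0,"ry": 0,"rz": 0}])

```text
t: 13.52
eef_pos: [465.2, -101.1, 313.5]
tcp_rot: [-3.14, -0.002, 0.05]
ft_force: [1.4, 0.8, -0.8]
opening: 0.166
```

```bash
python3 -c "
from h import *
go(470.3,-85,313.5,0.05)"
```

```text
t 13.52 pos [ 465.2 -101.1  313.5] F [ 1.42  0.82 -0.8 ]
d [  5.9 -15.9   0. ] rot [-0.02 -0.02  0.  ]
```

Call:
play_rows(increments=[{"dx": 5.9,"dy": 0,"dz": 0,"rx": 0,"ry": -0.02,"rz": 0},{"dx": 5.9,"dy": -8,"dz": 0,"rx": 0,"ry": -0.02,"rz": 0},{"dx": 5.9,"dy": -16,"dz": 0,"rx": 0,"ry": -0.02,"rz": 0},{"dx": 5.9,"dy": -16,"dz": 0.5,"rx": 0,"ry": -0.02,"rz": 0},{"dx": 5.9,"dy": -16,"dz": 1,"rx": 0,"ry": -0.02,"rz": 0},{"dx": 5.9,"dy": -16,"dz": 1.2,"rx": 0,"ry": -0.02,"rz": 0}])

```text
t: 14.02
eef_pos: [470.2, -84.5, 312.4]
tcp_rot: [-3.14, 0.0, 0.051]
ft_force: [-0.9, 2.7, 4.8]
opening: 0.165
```

Call:
play_rows(increments=[{"dx": 0,"dy": -1,"dz": 0.3,"rx": 0,"ry": 0,"rz": 0},{"dx": 0,"dy": -2,"dz": 0.3,"rx": 0,"ry": 0,"rz": 0},{"dx": 0,"dy": -2,"dz": 0.3,"rx": 0,"ry": 0,"rz": 0}])

```text
t: 14.27
eef_pos: [470.1, -82.5, 312.2]
tcp_rot: [-3.139, 0.0, 0.05]
ft_force: [0.0, 2.4, 3.0]
opening: 0.166
```

Call:
play_rows(increments=[{"dx": 0,"dy": -1,"dz": 0.2,"rx": 0,"ry": 0,"rz": 0},{"dx": 0,"dy": -2,"dz": 0.2,"rx": 0,"ry": 0,"rz": 0},{"dx": 0,"dy": -2,"dz": 0.2,"rx": 0,"ry": 0,"rz": 0}])

```text
t: 14.52
eef_pos: [469.9, -80.4, 311.8]
tcp_rot: [-3.139, 0.001, 0.051]
ft_force: [0.4, -0.3, -0.5]
opening: 0.163
```

Call:
play_rows(increments=[{"dx": 0,"dy": -1,"dz": 0.5,"rx": 0,"ry": 0,"rz": 0},{"dx": 0,"dy": -1.5,"dz": 1,"rx": 0,"ry": 0,"rz": 0},{"dx": 0,"dy": -1.5,"dz": 1,"rx": 0,"ry": 0,"rz": 0}])

```text
t: 14.77
eef_pos: [469.8, -78.8, 310.6]
tcp_rot: [-3.139, 0.001, 0.051]
ft_force: [0.5, -0.4, -0.6]
opening: 0.163
```

Call:
play_rows(increments=[{"dx": 0,"dy": 0,"dz": 1,"rx": 0,"ry": 0,"rz": 0},{"dx": 0,"dy": 0,"dz": 1.5,"rx": 0,"ry": 0,"rz": 0},{"dx": 0,"dy": 0,"dz": 1.5,"rx": 0,"ry": 0,"rz": 0}])

```text
t: 15.02
eef_pos: [469.8, -78.8, 309.0]
tcp_rot: [-3.139, 0.001, 0.051]
ft_force: [0.3, 0.1, -1.6]
opening: 0.165
```

The tip is in the hole. I'll press down to the switch, whose top should be near TCP z 304.7 and fully down near 300.7.

Call:
play_rows(increments=[{"dx": 0,"dy": 0,"dz": 1,"rx": 0,"ry": 0,"rz": 0},{"dx": 0,"dy": 0,"dz": 2,"rx": 0,"ry": 0,"rz": 0},{"dx": 0,"dy": 0,"dz": 3,"rx": 0,"ry": 0,"rz": 0},{"dx": 0,"dy": 0,"dz": 4,"rx": 0,"ry": 0,"rz": 0},{"dx": 0,"dy": 0,"dz": 4,"rx": 0,"ry": 0,"rz": 0}])

```text
t: 15.43
eef_pos: [469.8, -78.8, 304.8]
tcp_rot: [-3.139, 0.001, 0.051]
ft_force: [-0.3, -0.2, 0.4]
opening: 0.167
```

Call:
play_rows(increments=[{"dx": 0,"dy": 0,"dz": 1,"rx": 0,"ry": 0,"rz": 0},{"dx": 0,"dy": 0,"dz": 2,"rx": 0,"ry": 0,"rz": 0},{"dx": 0,"dy": 0,"dz": 3,"rx": 0,"ry": 0,"rz": 0},{"dx": 0,"dy": 0,"dz": 3,"rx": 0,"ry": 0,"rz": 0}])

```text
t: 15.77
eef_pos: [469.8, -78.8, 301.7]
tcp_rot: [-3.139, 0.001, 0.051]
ft_force: [-0.3, 0.2, 1.4]
opening: 0.164
```

Call:
play_rows(increments=[{"dx": 0,"dy": 0,"dz": 0.6,"rx": 0,"ry": 0,"rz": 0},{"dx": 0,"dy": 0,"dz": 1.2,"rx": 0,"ry": 0,"rz": 0},{"dx": 0,"dy": 0,"dz": 1.2,"rx": 0,"ry": 0,"rz": 0},{"dx": 0,"dy": 0,"dz": 1.2,"rx": 0,"ry": 0,"rz": 0}])

```text
t: 16.1
eef_pos: [469.8, -78.8, 300.6]
tcp_rot: [-3.139, 0.001, 0.051]
ft_force: [-0.1, 0.0, 2.5]
opening: 0.165
```

Call:
play_rows(increments=[{"dx": 0,"dy": 0,"dz": 0.5,"rx": 0,"ry": 0,"rz": 0},{"dx": 0,"dy": 0,"dz": 0.7,"rx": 0,"ry": 0,"rz": 0},{"dx": 0,"dy": 0,"dz": 0.7,"rx": 0,"ry": 0,"rz": 0},{"dx": 0,"dy": 0,"dz": 0.7,"rx": 0,"ry": 0,"rz": 0}])

```text
t: 16.43
eef_pos: [469.8, -78.8, 300.2]
tcp_rot: [-3.139, 0.001, 0.051]
ft_force: [-2.0, -0.3, 6.8]
opening: 0.159
```

Bottomed out at 6.8 N. I'll hold briefly, then withdraw.

Call:
play_rows(increments=[{"dx": 0,"dy": 0,"dz": 0.2,"rx": 0,"ry": 0,"rz": 0},{"dx": 0,"dy": 0,"dz": 0.2,"rx": 0,"ry": 0,"rz": 0},{"dx": 0,"dy": 0,"dz": 0.2,"rx": 0,"ry": 0,"rz": 0},{"dx": 0,"dy": 0,"dz": 0.2,"rx": 0,"ry": 0,"rz": 0}])

```text
t: 16.77
eef_pos: [469.8, -78.8, 300.2]
tcp_rot: [-3.139, 0.0, 0.051]
ft_force: [-0.2, 0.3, 6.1]
opening: 0.166
```

Call:
play_rows(increments=[{"dx": 0,"dy": 0,"dz": -8,"rx": 0,"ry": 0,"rz": 0},{"dx": 0,"dy": 0,"dz": -18,"rx": 0,"ry": 0,"rz": 0},{"dx": 0,"dy": 0,"dz": -40,"rx": 0,"ry": 0,"rz": 0},{"dx": 0,"dy": 0,"dz": -70,"rx": 0,"ry": 0,"rz": 0},{"dx": 0,"dy": 0,"dz": -75,"rx": 0,"ry": 0,"rz": 0},{"dx": 0,"dy": 0,"dz": -75,"rx": 0,"ry": 0,"rz": 0}])

```text
t: 17.27
eef_pos: [469.8, -78.9, 376.9]
tcp_rot: [-3.141, -0.003, 0.051]
ft_force: [1.1, 0.4, -0.2]
opening: 0.16
```

```bash
python3 -c "
from h import *
S=cam('scene');S=cam('scene')
c=lambda im,x,y,w,h,k: cv2.resize(im[y:y+h,x:x+w,::-1],None,fx=k,fy=k,interpolation=cv2.INTER_CUBIC)
cv2.imwrite('pics/d1.png',c(S[0],205,130,80,100,6))
go(432.0,287.4,376,0.05)"
```

```text
t 17.37 pos [469.6 -78.8 374.8] F [ 0.34  1.33 -0.74]
d [ -19.  -367.7   -0.4] rot [-0.02  0.01  0.01]
```

View pics/d1.png

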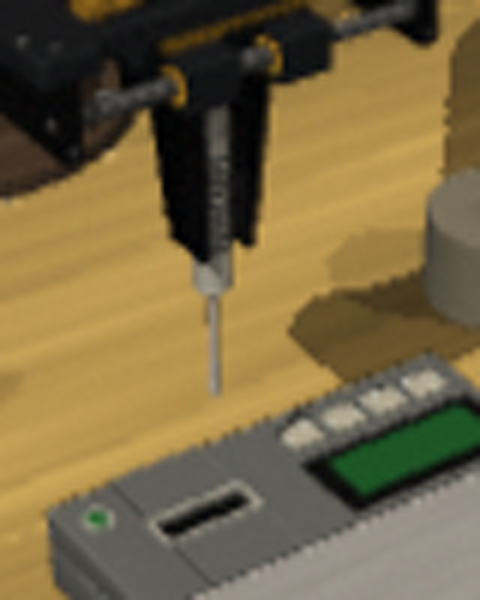

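```bash
python3 -c "
from h import *
S=cam('scene')
print('tip pred',proj(S,(469.6,-78.8,108.8)),'seen (240.6,195.1); handle end pred',proj(S,(469.6,-78.8,163.8)),'seen',205+212.5/6-.5,130+290/6-.5)
print('at stand: tip pred',proj(S,(431.8,286.9,109.6)),'seen',270+289.5/4-.5,60+360/4-.5,'handle',proj(S,(431.8,286.9,164.6)),'seen',270+296/4-.5,60+300/4-.5, 'hole pred',proj(S,(432,287.4,65)),'seen',270+280/4-.5,60+417/4-.5)
"
```

```text
tip pred [239.35368314 196.47065356] seen (240.6,195.1); handle end pred [239.00258223 178.02877229] seen 239.91666666666666 177.83333333333334
at stand: tip pred [339.86377588 151.05059035] seen 341.875 149.5 handle [342.47022641 134.32042744] seen 343.5 134.5 hole pred [338.02482435 163.92774026] seen 339.5 163.75
```

Call:
play_rows(increments=[{"dx": -15,"dy": -325,"dz": 0,"rx": 0,"ry": 0,"rz": 0},{"dx": -15,"dy": -325,"dz": 0,"rx": 0,"ry": 0,"rz": 0},{"dx": -15,"dy": -325,"dz": 0,"rx": 0,"ry": 0,"rz": 0},{"dx": -15,"dy": -325,"dz": 0,"rx": 0,"ry": 0,"rz": 0},{"dx": -15,"dy": -325,"dz": 0,"rx": 0,"ry": 0,"rz": 0},{"dx": -15,"dy": -325,"dz": 0,"rx": 0,"ry": 0,"rz": 0},{"dx": -15,"dy": -325,"dz": 0,"rx": 0,"ry": 0,"rz": 0},{"dx": -15,"dy": -325,"dz": 0,"rx": 0,"ry": 0,"rz": 0}])

```text
t: 18.08
eef_pos: [437.4, 247.5, 374.0]
tcp_rot: [-3.139, 0.004, 0.051]
ft_force: [1.2, 1.5, -0.7]
opening: 0.165
```

```bash
python3 -c "
from h import *
T=cam('top');T=cam('top')
go(432.0,287.2,376,0.05);print(env.state()['tcp_rot'])"
```

```text
t 18.18 pos [437.4 248.6 373.8] F [-0.28 -0.73 -0.63]
d [ -3.2 -38.8  -2.1] rot [-0.02  0.03  0.05]
[-3.13902085  0.00363843  0.05503224]
```

Call:
play_rows(increments=[{"dx": -3.2,"dy": -20,"dz": -2,"rx": 0,"ry": 0.03,"rz": 0.05},{"dx": -3.2,"dy": -38.8,"dz": -2,"rx": 0,"ry": 0.03,"rz": 0.05},{"dx": -3.2,"dy": -38.8,"dz": -2,"rx": 0,"ry": 0.03,"rz": 0.05},{"dx": -3.2,"dy": -38.8,"dz": -2,"rx": 0,"ry": 0.03,"rz": 0.05},{"dx": -3.2,"dy": -38.8,"dz": -2,"rx": 0,"ry": 0.03,"rz": 0.05}])

```text
t: 18.6
eef_pos: [432.1, 286.4, 375.1]
tcp_rot: [-3.14, 0.002, 0.05]
ft_force: [-0.8, 0.9, 0.2]
opening: 0.164
```

```bash
python3 -c "
from h import *
S=cam('scene')
c=lambda im,x,y,w,h,k: cv2.resize(im[y:y+h,x:x+w,::-1],None,fx=k,fy=k)
cv2.imwrite('pics/d2.png',np.hstack([cv2.imread('pics/a4.png')[200:480,160:400],c(S[0],270,60,120,140,4)[200:480,160:400]]))
go(432.0,287.2,376,0.05);print(env.state()['tcp_rot'])"
```

```text
t 18.65 pos [432.2 286.3 375.4] F [-0.1  -0.68 -1.16]
d [-0.1 -0.9 -0.6] rot [-0.02  0.02 -0.01]
[-3.13967890e+00  1.63401651e-03  4.90933284e-02]
```

View pics/d2.png

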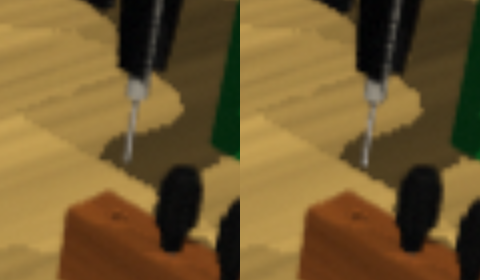

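Call:
play_rows(increments=[{"dx": -0.5,"dy": -1.5,"dz": 10,"rx": -0.02,"ry": 0.02,"rz": 0},{"dx": -0.5,"dy": -1.5,"dz": 25,"rx": -0.02,"ry": 0.02,"rz": 0},{"dx": -0.5,"dy": -1.5,"dz": 35,"rx": -0.02,"ry": 0.02,"rz": 0},{"dx": -0.5,"dy": -1.5,"dz": 38,"rx": -0.02,"ry": 0.02,"rz": 0},{"dx": -0.5,"dy": -1.5,"dz": 38,"rx": -0.02,"ry": 0.02,"rz": 0},{"dx": -0.5,"dy": -1.5,"dz": 38,"rx": -0.02,"ry": 0.02,"rz": 0}])

```text
t: 19.15
eef_pos: [431.8, 287.6, 337.6]
tcp_rot: [3.141, -0.0, 0.049]
ft_force: [-0.5, 0.2, -1.0]
opening: 0.163
```

```bash
python3 -c "
from h import *
S=cam('scene')
c=lambda im,x,y,w,h,k: cv2.resize(im[y:y+h,x:x+w,::-1],None,fx=k,fy=k,interpolation=cv2.INTER_CUBIC)
cv2.imwrite('pics/d3.png',c(S[0],320,135,45,45,14))
f=lambda p: ((proj(S,p)-[320,135]+.5)*14).round(1)
print(f((432,287.5,71)),f((432,287.5,65)),f((435,287.5,65)),f((432,290.5,65)))
go(431.5,288,336,0.05);print(env.state()['tcp_rot'])"
```

```text
[263.4 388. ] [259.7 411.9] [269.1 418.2] [270.2 408. ]
t 19.2 pos [431.8 287.7 337.8] F [-0.9   0.9  -0.31]
d [-0.3 -0.3  1.8] rot [-0.   -0.01 -0.01]
[-3.14156268e+00 -9.39213445e-04  4.87495998e-02]
```

View pics/d3.png

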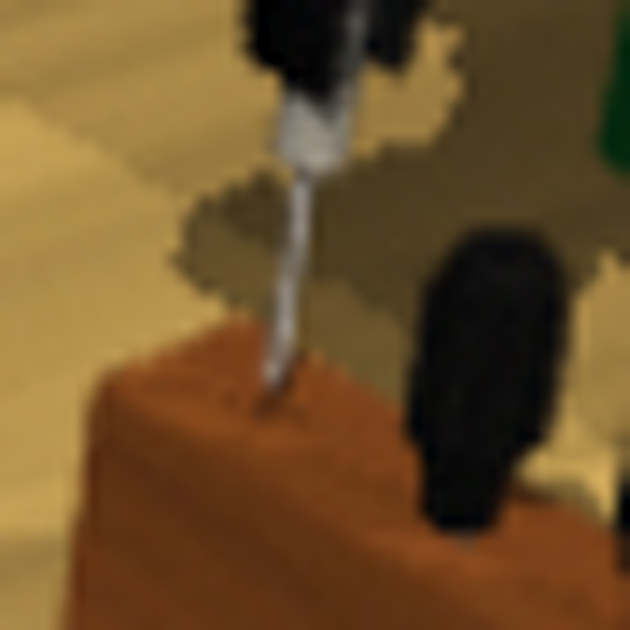

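Call:
play_rows(increments=[{"dx": 0,"dy": 0,"dz": 3,"rx": 0,"ry": 0,"rz": 0},{"dx": 0,"dy": 0,"dz": 6,"rx": 0,"ry": 0,"rz": 0},{"dx": 0,"dy": 0,"dz": 7.5,"rx": 0,"ry": 0,"rz": 0},{"dx": 0,"dy": 0,"dz": 8,"rx": 0,"ry": 0,"rz": 0}])

```text
t: 19.53
eef_pos: [431.7, 287.7, 329.6]
tcp_rot: [3.142, -0.001, 0.049]
ft_force: [0.1, 0.4, -0.3]
opening: 0.162
```

Call:
play_rows(increments=[{"dx": 0,"dy": 0,"dz": 1,"rx": 0,"ry": 0,"rz": 0},{"dx": 0,"dy": 0,"dz": 2,"rx": 0,"ry": 0,"rz": 0},{"dx": 0,"dy": 0,"dz": 2,"rx": 0,"ry": 0,"rz": 0}])

```text
t: 19.78
eef_pos: [431.7, 287.7, 327.4]
tcp_rot: [3.141, -0.0, 0.049]
ft_force: [-0.2, 1.0, -0.8]
opening: 0.164
```

Call:
play_rows(increments=[{"dx": 0,"dy": 0,"dz": 5,"rx": 0,"ry": 0,"rz": 0},{"dx": 0,"dy": 0,"dz": 10,"rx": 0,"ry": 0,"rz": 0},{"dx": 0,"dy": 0,"dz": 15,"rx": 0,"ry": 0,"rz": 0},{"dx": 0,"dy": 0,"dz": 20,"rx": 0,"ry": 0,"rz": 0},{"dx": 0,"dy": 0,"dz": 20,"rx": 0,"ry": 0,"rz": 0}])

```text
t: 20.2
eef_pos: [431.6, 287.6, 306.2]
tcp_rot: [3.141, 0.001, 0.049]
ft_force: [0.1, -0.6, -0.5]
opening: 0.165
```

Call:
play_rows(increments=[{"dx": 0,"dy": 0,"dz": 5,"rx": 0,"ry": 0,"rz": 0},{"dx": 0,"dy": 0,"dz": 10,"rx": 0,"ry": 0,"rz": 0},{"dx": 0,"dy": 0,"dz": 15,"rx": 0,"ry": 0,"rz": 0},{"dx": 0,"dy": 0,"dz": 20,"rx": 0,"ry": 0,"rz": 0},{"dx": 0,"dy": 0,"dz": 24,"rx": 0,"ry": 0,"rz": 0},{"dx": 0,"dy": 0,"dz": 27,"rx": 0,"ry": 0,"rz": 0},{"dx": 0,"dy": 0,"dz": 27,"rx": 0,"ry": 0,"rz": 0}])

```text
t: 20.78
eef_pos: [431.5, 287.5, 278.6]
tcp_rot: [3.14, 0.002, 0.049]
ft_force: [-0.6, 0.9, -1.3]
opening: 0.167
```

Call:
play_rows(increments=[{"dx": 0,"dy": 0,"dz": 1,"rx": 0,"ry": 0,"rz": 0},{"dx": 0,"dy": 0,"dz": 2,"rx": 0,"ry": 0,"rz": 0},{"dx": 0,"dy": 0,"dz": 2.5,"rx": 0,"ry": 0,"rz": 0},{"dx": 0,"dy": 0,"dz": 2.5,"rx": 0,"ry": 0,"rz": 0}])

```text
t: 21.12
eef_pos: [431.5, 287.6, 276.2]
tcp_rot: [3.14, 0.002, 0.049]
ft_force: [0.7, 0.8, -1.2]
opening: 0.162
```

Call:
play_rows(increments=[{"dx": 0,"dy": 0,"dz": 0,"rx": 0,"ry": 0,"rz": 0},{"dx": 0,"dy": 0,"dz": 0,"rx": 0,"ry": 0,"rz": 0},{"dx": 0,"dy": 0,"dz": 0,"rx": 0,"ry": 0,"rz": 0},{"dx": 0,"dy": 0,"dz": 0,"rx": 0,"ry": 0,"rz": 0},{"dx": 0,"dy": 0,"dz": 0,"rx": 0,"ry": 0,"rz": 0},{"dx": 0,"dy": 0,"dz": 0,"rx": 0,"ry": 0,"rz": 0}], fingers=0.6)

```text
t: 21.62
eef_pos: [431.5, 287.5, 276.2]
tcp_rot: [3.14, 0.002, 0.049]
ft_force: [1.0, 0.5, 0.8]
opening: 0.529
```

```bash
python3 -c "
from h import *
S=cam('scene')
c=lambda im,x,y,w,h,k: cv2.resize(im[y:y+h,x:x+w,::-1],None,fx=k,fy=k,interpolation=cv2.INTER_CUBIC)
cv2.imwrite('pics/d4.png',c(S[0],300,90,90,110,5))
go(431.5,288,376,0.05);print(env.state()['opening'])"
```

```text
t 21.67 pos [431.5 287.5 276.2] F [-0.2   1.1   0.85]
d [ -0.1  -0.3 -99.8] rot [ 0.01  0.02 -0.01]
0.5602458913954249
```

View pics/d4.png

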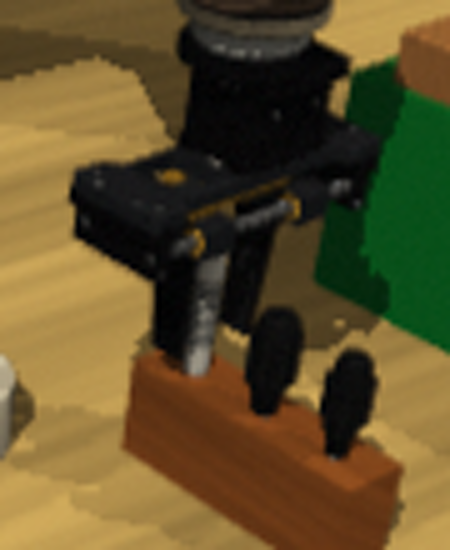

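The pin stands seated and released. Next I go straight up, then over to the weight.

Call:
play_rows(increments=[{"dx": 0,"dy": 0,"dz": -20,"rx": 0,"ry": 0,"rz": 0},{"dx": 0,"dy": 0,"dz": -55,"rx": 0,"ry": 0,"rz": 0},{"dx": 0,"dy": 0,"dz": -90,"rx": 0,"ry": 0,"rz": 0},{"dx": 0,"dy": 0,"dz": -110,"rx": 0,"ry": 0,"rz": 0},{"dx": 0,"dy": 0,"dz": -110,"rx": 0,"ry": 0,"rz": 0},{"dx": 0,"dy": 0,"dz": -110,"rx": 0,"ry": 0,"rz": 0}], fingers=0.65)

```text
t: 22.17
eef_pos: [431.5, 287.6, 387.0]
tcp_rot: [3.141, -0.0, 0.049]
ft_force: [0.7, -0.9, 0.5]
opening: 0.649
```

Call:
play_rows(increments=[{"dx": 120,"dy": 300,"dz": 0,"rx": 0,"ry": 0,"rz": 0},{"dx": 120,"dy": 300,"dz": 0,"rx": 0,"ry": 0,"rz": 0},{"dx": 120,"dy": 300,"dz": 0,"rx": 0,"ry": 0,"rz": 0},{"dx": 120,"dy": 300,"dz": 0,"rx": 0,"ry": 0,"rz": 0},{"dx": 120,"dy": 300,"dz": 0,"rx": 0,"ry": 0,"rz": 0},{"dx": 120,"dy": 300,"dz": 0,"rx": 0,"ry": 0,"rz": 0},{"dx": 120,"dy": 300,"dz": 0,"rx": 0,"ry": 0,"rz": 0},{"dx": 120,"dy": 300,"dz": 0,"rx": 0,"ry": 0,"rz": 0}])

```text
t: 22.83
eef_pos: [566.8, -9.1, 385.5]
tcp_rot: [3.142, 0.002, 0.048]
ft_force: [0.0, -0.2, -0.0]
opening: 0.647
```

```bash
python3 -c "
from h import *
T=cam('top');S=cam('scene')
cv2.imwrite('pics/e1.png',S[0][:,:,::-1]);cv2.imwrite('pics/e1t.png',T[0][:,:,::-1])
go(609,-310.5,320,0.0);print(env.state()['opening'])
c=lambda u,v,z:onz(T,u,v,z).round(1)
"
```

```text
t 22.93 pos [567.4 -10.  385.1] F [-0.69  0.65 -0.3 ]
d [ 28.3 302.   65.2] rot [0.   0.02 0.43]
0.6529711550951209
```

View pics/e1.png

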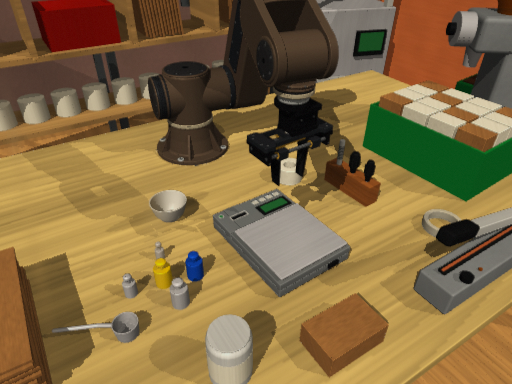

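View pics/e1t.png

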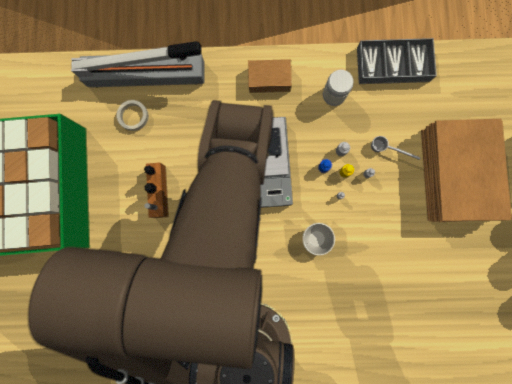

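Call:
play_rows(increments=[{"dx": 28,"dy": 302,"dz": 0,"rx": 0,"ry": 0,"rz": 0.2},{"dx": 28,"dy": 302,"dz": 20,"rx": 0,"ry": 0,"rz": 0.4},{"dx": 28,"dy": 302,"dz": 30,"rx": 0,"ry": 0,"rz": 0.43},{"dx": 28,"dy": 302,"dz": 40,"rx": 0,"ry": 0,"rz": 0.43},{"dx": 28,"dy": 302,"dz": 50,"rx": 0,"ry": 0,"rz": 0.43},{"dx": 28,"dy": 302,"dz": 50,"rx": 0,"ry": 0,"rz": 0.43},{"dx": 28,"dy": 302,"dz": 50,"rx": 0,"ry": 0,"rz": 0.43},{"dx": 28,"dy": 302,"dz": 50,"rx": 0,"ry": 0,"rz": 0.43}])

```text
t: 23.6
eef_pos: [608.5, -313.7, 332.0]
tcp_rot: [-3.141, 0.004, -0.002]
ft_force: [-0.2, -0.2, -0.5]
opening: 0.653
```

Call:
play_rows(increments=[{"dx": 0,"dy": 0,"dz": 0,"rx": 0,"ry": 0,"rz": 0},{"dx": 0,"dy": 0,"dz": 0,"rx": 0,"ry": 0,"rz": 0}])

```text
t: 23.77
eef_pos: [608.1, -314.2, 329.3]
tcp_rot: [-3.138, 0.008, -0.004]
ft_force: [-0.4, 0.0, -0.1]
opening: 0.648
```

```bash
python3 -c "
from h import *
go(609,-311,300,0.0)"
```

```text
t 23.77 pos [ 608.1 -314.2  329.3] F [-0.4   0.02 -0.15]
d [ 1.1 -3.1 29.3] rot [-0.03  0.07 -0.04]
```

Call:
play_rows(increments=[{"dx": 1,"dy": -3,"dz": 15,"rx": -0.03,"ry": 0.07,"rz": -0.04},{"dx": 1,"dy": -3,"dz": 29,"rx": -0.03,"ry": 0.07,"rz": -0.04},{"dx": 1,"dy": -3,"dz": 29,"rx": -0.03,"ry": 0.07,"rz": -0.04},{"dx": 1,"dy": -3,"dz": 29,"rx": -0.03,"ry": 0.07,"rz": -0.04},{"dx": 1,"dy": -3,"dz": 29,"rx": -0.03,"ry": 0.07,"rz": -0.04}])

```text
t: 24.18
eef_pos: [609.3, -310.1, 301.2]
tcp_rot: [3.141, -0.0, 0.002]
ft_force: [0.1, -0.0, 0.1]
opening: 0.649
```

```bash
python3 -c "
from h import *
S=cam('scene')
c=lambda im,x,y,w,h,k: cv2.resize(im[y:y+h,x:x+w,::-1],None,fx=k,fy=k,interpolation=cv2.INTER_CUBIC)
cv2.imwrite('pics/e2.png',c(S[0],100,170,130,160,4))
go(609,-311,201,0.0)"
```

```text
t 24.23 pos [ 609.2 -310.3  301.4] F [-0.09 -0.37  0.79]
d [ -0.3   0.6 100.4] rot [ 0.01 -0.01  0.01]
```

View pics/e2.png

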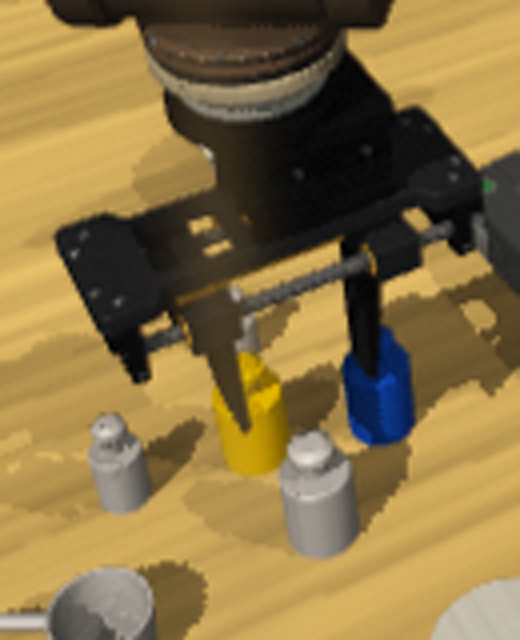

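Call:
play_rows(increments=[{"dx": -0.3,"dy": 0.5,"dz": 20,"rx": 0,"ry": 0,"rz": 0},{"dx": -0.3,"dy": 0.5,"dz": 40,"rx": 0,"ry": 0,"rz": 0},{"dx": -0.3,"dy": 0.5,"dz": 50,"rx": 0,"ry": 0,"rz": 0},{"dx": -0.3,"dy": 0.5,"dz": 55,"rx": 0,"ry": 0,"rz": 0},{"dx": -0.3,"dy": 0.5,"dz": 60,"rx": 0,"ry": 0,"rz": 0},{"dx": -0.3,"dy": 0.5,"dz": 60,"rx": 0,"ry": 0,"rz": 0}])

```text
t: 24.73
eef_pos: [609.0, -310.8, 241.3]
tcp_rot: [3.141, -0.0, 0.001]
ft_force: [-0.3, 0.6, 1.2]
opening: 0.654
```

```bash
python3 -c "
from h import *
S=cam('scene')
c=lambda im,x,y,w,h,k: cv2.resize(im[y:y+h,x:x+w,::-1],None,fx=k,fy=k,interpolation=cv2.INTER_CUBIC)
cv2.imwrite('pics/e3.png',c(S[0],100,190,130,140,4))
go(609,-311,201,0.0)"
```

```text
t 24.78 pos [ 609.1 -310.9  241.8] F [0.27 0.08 0.14]
d [-0.1  0.  40.8] rot [ 0.01 -0.01  0.01]
```

View pics/e3.png

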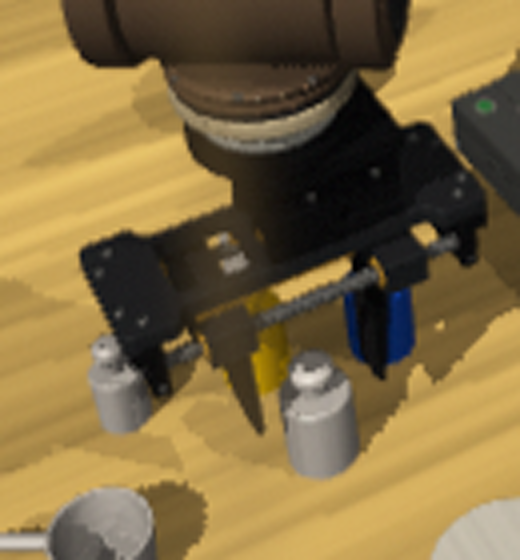

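Call:
play_rows(increments=[{"dx": 0,"dy": 0,"dz": 15,"rx": 0,"ry": 0,"rz": 0},{"dx": 0,"dy": 0,"dz": 28,"rx": 0,"ry": 0,"rz": 0},{"dx": 0,"dy": 0,"dz": 36,"rx": 0,"ry": 0,"rz": 0},{"dx": 0,"dy": 0,"dz": 41,"rx": 0,"ry": 0,"rz": 0},{"dx": 0,"dy": 0,"dz": 41,"rx": 0,"ry": 0,"rz": 0},{"dx": 0,"dy": 0,"dz": 41,"rx": 0,"ry": 0,"rz": 0}])

```text
t: 25.28
eef_pos: [609.2, -311.0, 200.8]
tcp_rot: [3.141, -0.001, 0.001]
ft_force: [-0.1, 0.1, -0.3]
opening: 0.648
```

Call:
play_rows(increments=[{"dx": 0,"dy": 0,"dz": 0,"rx": 0,"ry": 0,"rz": 0},{"dx": 0,"dy": 0,"dz": 0,"rx": 0,"ry": 0,"rz": 0},{"dx": 0,"dy": 0,"dz": 0,"rx": 0,"ry": 0,"rz": 0},{"dx": 0,"dy": 0,"dz": 0,"rx": 0,"ry": 0,"rz": 0},{"dx": 0,"dy": 0,"dz": 0,"rx": 0,"ry": 0,"rz": 0},{"dx": 0,"dy": 0,"dz": 0,"rx": 0,"ry": 0,"rz": 0},{"dx": 0,"dy": 0,"dz": 0,"rx": 0,"ry": 0,"rz": 0},{"dx": 0,"dy": 0,"dz": 0,"rx": 0,"ry": 0,"rz": 0}], fingers=0.1)

```text
t: 25.95
eef_pos: [609.3, -311.0, 201.1]
tcp_rot: [3.141, -0.001, 0.001]
ft_force: [-0.7, 1.6, 4.2]
opening: 0.381
```

Call:
play_rows(increments=[{"dx": 0,"dy": 0,"dz": 0,"rx": 0,"ry": 0,"rz": 0},{"dx": 0,"dy": 0,"dz": 0,"rx": 0,"ry": 0,"rz": 0},{"dx": 0,"dy": 0,"dz": 0,"rx": 0,"ry": 0,"rz": 0}], fingers=0.1)

```text
t: 26.2
eef_pos: [609.3, -311.0, 201.1]
tcp_rot: [3.141, -0.001, 0.001]
ft_force: [-0.4, 1.1, 2.1]
opening: 0.385
```

Call:
play_rows(increments=[{"dx": 0,"dy": 0,"dz": -10,"rx": 0,"ry": 0,"rz": 0},{"dx": 0,"dy": 0,"dz": -30,"rx": 0,"ry": 0,"rz": 0},{"dx": 0,"dy": 0,"dz": -55,"rx": 0,"ry": 0,"rz": 0},{"dx": 0,"dy": 0,"dz": -80,"rx": 0,"ry": 0,"rz": 0},{"dx": 0,"dy": 0,"dz": -105,"rx": 0,"ry": 0,"rz": 0},{"dx": 0,"dy": 0,"dz": -105,"rx": 0,"ry": 0,"rz": 0},{"dx": 0,"dy": 0,"dz": -105,"rx": 0,"ry": 0,"rz": 0}])

```text
t: 26.78
eef_pos: [609.0, -310.8, 306.8]
tcp_rot: [3.14, -0.002, 0.001]
ft_force: [-0.5, -0.4, -6.1]
opening: 0.385
```

```bash
python3 -c "
from h import *
S=cam('scene')
c=lambda im,x,y,w,h,k: cv2.resize(im[y:y+h,x:x+w,::-1],None,fx=k,fy=k,interpolation=cv2.INTER_CUBIC)
cv2.imwrite('pics/e4.png',c(S[0],100,170,130,150,4))
go(614.5,-28.5,305,0.0)"
```

```text
t 26.83 pos [ 608.8 -310.7  305.2] F [-0.91  0.77 -5.53]
d [ 6.100e+00 -2.822e+02  2.000e-01] rot [ 0.   -0.    0.01]
```

View pics/e4.png

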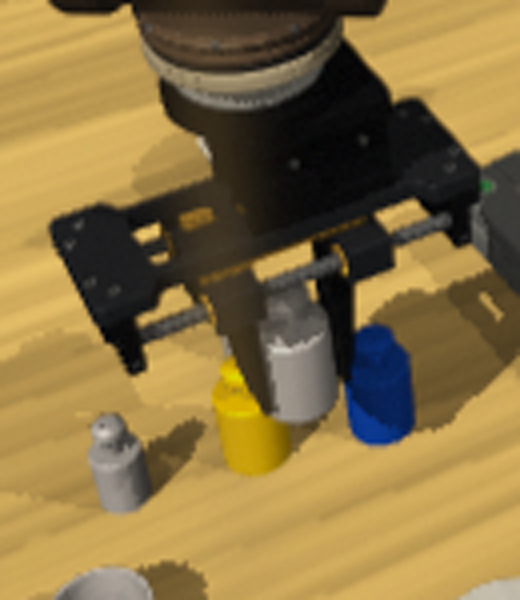

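The weight is held upright (about 5 N). Carrying it to the pan.

Call:
play_rows(increments=[{"dx": 1,"dy": -35,"dz": 0,"rx": 0,"ry": 0,"rz": 0},{"dx": 2,"dy": -75,"dz": 0,"rx": 0,"ry": 0,"rz": 0},{"dx": 3,"dy": -115,"dz": 0,"rx": 0,"ry": 0,"rz": 0},{"dx": 4,"dy": -155,"dz": 0,"rx": 0,"ry": 0,"rz": 0},{"dx": 5,"dy": -195,"dz": 0,"rx": 0,"ry": 0,"rz": 0},{"dx": 6,"dy": -230,"dz": 0,"rx": 0,"ry": 0,"rz": 0},{"dx": 6,"dy": -260,"dz": 0,"rx": 0,"ry": 0,"rz": 0},{"dx": 6,"dy": -280,"dz": 0,"rx": 0,"ry": 0,"rz": 0}])

```text
t: 27.5
eef_pos: [613.8, -27.8, 303.0]
tcp_rot: [-3.141, 0.004, 0.003]
ft_force: [0.5, -0.3, -4.1]
opening: 0.386
```

Call:
play_rows(increments=[{"dx": 0,"dy": 0,"dz": 0,"rx": 0,"ry": 0,"rz": 0},{"dx": 0,"dy": 0,"dz": 0,"rx": 0,"ry": 0,"rz": 0}])

```text
t: 27.67
eef_pos: [613.4, -26.5, 300.9]
tcp_rot: [-3.14, 0.007, 0.005]
ft_force: [-0.4, -0.3, -5.3]
opening: 0.385
```

```bash
python3 -c "
from h import *
S=cam('scene')
c=lambda im,x,y,w,h,k: cv2.resize(im[y:y+h,x:x+w,::-1],None,fx=k,fy=k,interpolation=cv2.INTER_CUBIC)
cv2.imwrite('pics/e5.png',c(S[0],200,130,160,170,4))
go(614.5,-28.5,270,0.0)"
```

```text
t 27.72 pos [613.6 -27.6 301.3] F [ 0.62 -0.31 -5.43]
d [ 1.1  0.9 31.3] rot [-0.01  0.06  0.04]
```

View pics/e5.png

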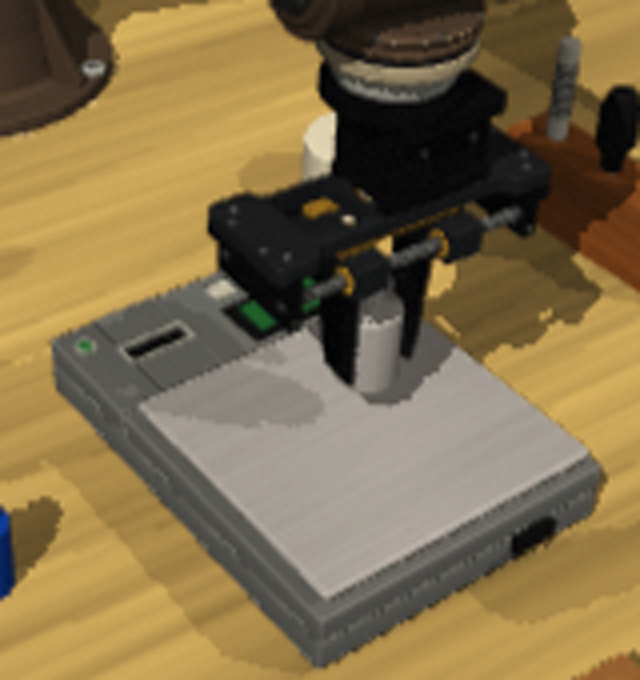

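Call:
play_rows(increments=[{"dx": 1,"dy": 1,"dz": 12,"rx": 0,"ry": 0.06,"rz": 0},{"dx": 1,"dy": 1,"dz": 22,"rx": 0,"ry": 0.06,"rz": 0},{"dx": 1,"dy": 1,"dz": 30,"rx": 0,"ry": 0.06,"rz": 0},{"dx": 1,"dy": 1,"dz": 33,"rx": 0,"ry": 0.06,"rz": 0},{"dx": 1,"dy": 1,"dz": 34,"rx": 0,"ry": 0.06,"rz": 0},{"dx": 1,"dy": 1,"dz": 34,"rx": 0,"ry": 0.06,"rz": 0}])

```text
t: 28.22
eef_pos: [614.5, -28.9, 267.0]
tcp_rot: [-3.141, 0.001, 0.003]
ft_force: [0.8, 0.7, -5.6]
opening: 0.385
```

Call:
play_rows(increments=[{"dx": 0,"dy": 0,"dz": 0.5,"rx": 0,"ry": 0,"rz": 0},{"dx": 0,"dy": 0,"dz": 1,"rx": 0,"ry": 0,"rz": 0},{"dx": 0,"dy": 0,"dz": 1.5,"rx": 0,"ry": 0,"rz": 0},{"dx": 0,"dy": 0,"dz": 2,"rx": 0,"ry": 0,"rz": 0},{"dx": 0,"dy": 0,"dz": 2,"rx": 0,"ry": 0,"rz": 0}])

```text
t: 28.63
eef_pos: [614.4, -28.9, 265.2]
tcp_rot: [-3.141, 0.001, 0.004]
ft_force: [-0.7, 0.0, -4.5]
opening: 0.387
```

Call:
play_rows(increments=[{"dx": 0,"dy": 0,"dz": 0.5,"rx": 0,"ry": 0,"rz": 0},{"dx": 0,"dy": 0,"dz": 1,"rx": 0,"ry": 0,"rz": 0},{"dx": 0,"dy": 0,"dz": 1.5,"rx": 0,"ry": 0,"rz": 0},{"dx": 0,"dy": 0,"dz": 1.5,"rx": 0,"ry": 0,"rz": 0}])

```text
t: 28.97
eef_pos: [614.4, -28.9, 263.5]
tcp_rot: [-3.141, 0.001, 0.004]
ft_force: [-0.3, -0.6, -5.8]
opening: 0.386
```

Call:
play_rows(increments=[{"dx": 0,"dy": 0,"dz": 0.5,"rx": 0,"ry": 0,"rz": 0},{"dx": 0,"dy": 0,"dz": 0.8,"rx": 0,"ry": 0,"rz": 0},{"dx": 0,"dy": 0,"dz": 0.8,"rx": 0,"ry": 0,"rz": 0}])

```text
t: 29.22
eef_pos: [614.4, -28.9, 263.1]
tcp_rot: [-3.141, 0.0, 0.004]
ft_force: [-1.1, 0.5, 1.2]
opening: 0.388
```

On the pan (force went from -5 to +1 N). Releasing gently.

Call:
play_rows(increments=[{"dx": 0,"dy": 0,"dz": 0,"rx": 0,"ry": 0,"rz": 0},{"dx": 0,"dy": 0,"dz": 0,"rx": 0,"ry": 0,"rz": 0},{"dx": 0,"dy": 0,"dz": 0,"rx": 0,"ry": 0,"rz": 0},{"dx": 0,"dy": 0,"dz": 0,"rx": 0,"ry": 0,"rz": 0},{"dx": 0,"dy": 0,"dz": 0,"rx": 0,"ry": 0,"rz": 0},{"dx": 0,"dy": 0,"dz": 0,"rx": 0,"ry": 0,"rz": 0}], fingers=0.65)

```text
t: 29.72
eef_pos: [614.4, -28.8, 263.1]
tcp_rot: [-3.141, 0.0, 0.004]
ft_force: [-0.2, -0.3, 0.5]
opening: 0.647
```

Call:
play_rows(increments=[{"dx": 0,"dy": 0,"dz": -10,"rx": 0,"ry": 0,"rz": 0},{"dx": 0,"dy": 0,"dz": -35,"rx": 0,"ry": 0,"rz": 0},{"dx": 0,"dy": 0,"dz": -65,"rx": 0,"ry": 0,"rz": 0},{"dx": 0,"dy": 0,"dz": -100,"rx": 0,"ry": 0,"rz": 0},{"dx": 0,"dy": 0,"dz": -120,"rx": 0,"ry": 0,"rz": 0},{"dx": 0,"dy": 0,"dz": -120,"rx": 0,"ry": 0,"rz": 0}])

```text
t: 30.22
eef_pos: [614.7, -28.9, 388.7]
tcp_rot: [3.141, -0.007, 0.004]
ft_force: [1.5, -0.6, 0.8]
opening: 0.653
```

Call:
play_rows(increments=[{"dx": -130,"dy": 130,"dz": 0,"rx": 0,"ry": 0,"rz": 0},{"dx": -130,"dy": 160,"dz": 0,"rx": 0,"ry": 0,"rz": 0},{"dx": -130,"dy": 160,"dz": 0,"rx": 0,"ry": 0,"rz": 0},{"dx": -130,"dy": 160,"dz": 0,"rx": 0,"ry": 0,"rz": 0},{"dx": -130,"dy": 160,"dz": 0,"rx": 0,"ry": 0,"rz": 0},{"dx": -130,"dy": 160,"dz": 0,"rx": 0,"ry": 0,"rz": 0},{"dx": -130,"dy": 160,"dz": 0,"rx": 0,"ry": 0,"rz": 0}])

```text
t: 30.8
eef_pos: [484.3, -190.8, 388.0]
tcp_rot: [3.141, -0.008, 0.0]
ft_force: [0.1, -0.3, 0.8]
opening: 0.65
```

```bash
python3 - <<'E'
from h import *
S=cam('scene');T=cam('top')
cv2.imwrite('pics/f1.png',S[0][:,:,::-1]);cv2.imwrite('pics/f1t.png',T[0][:,:,::-1])
print(env.state()['ft_force'],env.state()['t'])
E
```

```text
[-0.20775443  0.34466858  0.25962465] 30.9
```

View pics/f1.png

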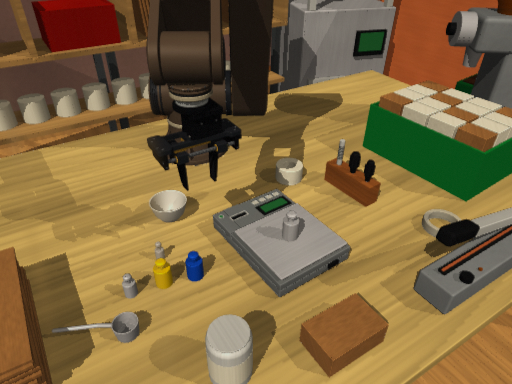

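View pics/f1t.png

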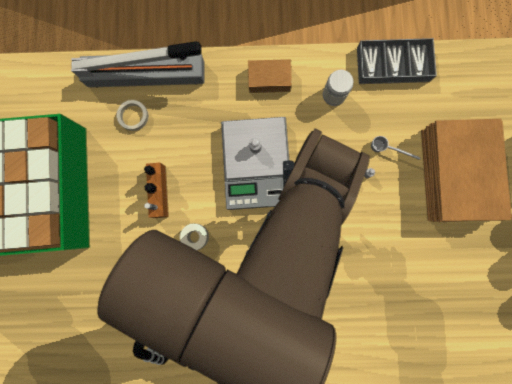

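```bash
python3 - <<'E'
from h import *
T=cam('top');S=cam('scene')
print('weight seen T',onz(T,255,146,62+35),'scene',onz(S,290.5,227,62+33),'pan mid ~ 614.5,-28.5')
hs=cv2.cvtColor(S[0],cv2.COLOR_RGB2HSV); m=((hs[...,1]<90)&(hs[...,2]>60))[135:168,332:346]
y,x=np.nonzero(m); print('pin px',x.mean()+332,y.mean()+135,y.min()+135,y.max()+135,'start 340.55 151.4 139 164')
s=env.state();print(s['t'],np.abs(s['qvel']).max())
E
```

```text
weight seen T [608.06389673 -28.9006421   97.        ] scene [617.03728632 -29.17104062  95.        ] pan mid ~ 614.5,-28.5
pin px 340.48837209302326 151.4108527131783 139 164 start 340.55 151.4 139 164
31.0 0.0054230097410338735
```

Everything checks out, so I'm handing in.

```bash
python3 -c "
from cell import env
env.job_done(); print(env.state()['t'])"
```

```text
the job is handed in; nothing more can be done
the job is handed in; nothing more can be done
```

I did the whole job in about 31 s and handed it in; no verdict is reported.

- **Switch:** I swept the pin along the slot floor at about 3–7 N until it dropped into the hole, 6 mm or so on the +y side of the slot's centre. I pressed the switch to its end stop at 6–7 N and held it for more than 0.2 s with the pan still empty. The tool then stood 12.4 mm lower than at floor contact, where full travel should be 12 mm.
- **Pin:** It is back upright in its own hole and released. Its handle shows at the same pixels as at the start, to within 0.1 px.
- **Weight:** The largest steel weight stands upright near the middle of the pan and is let go. I set it down within 1 mm of my pan-centre estimate. The final cameras disagreed by about 9 mm in x: top view 608 mm, scene view 617 mm, pan centre about 614.5 mm. Both are well within the 30 mm limit.
- **Not checked directly:** I had no reading of the switch having come back up; I infer it from its spring, since the pin is clear of it. By eye, everything in view looked unmoved. In the last top view the arm hid the bowl and some of the weights, which I saw only in the scene view.

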